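Late tea at the reading desk: waffles and sugar

TASK

Serve the late tea: with the server, slide under each waffle on the wire rack, lift it and slide it off onto the white platter, so that all of them lie flat in it side by side; keep the gripper itself off the waffles. Then lay the server back flat on the marble slab, and only after that pick up the sugar dish and tip it over the sugar bowl until every lump is in the bowl. Set the empty dish back upright on its cork mat, and leave the teacup and the shaker where they are.

Things in the scene. Friction and masses are not known exactly. Their poses are not given: they have to be found in the camera images.
- rack: Fixed wire rack; origin on the table under its centre. Three lanes along its x (away from the robot) at y = -84, 0, 84 mm, each a pair of 6 mm round rails, x = -45 to 47 mm, 52 mm free between them, tops 24 mm high, bearing one waffle or none. Near end open; at the far end the rails turn up to 37 mm. Crossbars 6 mm high on the table at x = -35 and 35 mm; between them and the waffle all is free.
- waffle0: Square golden waffle, 70 x 70 x 14 mm, 50 g, lying flat on one lane of the rack with edges nearly along the lane. Origin at the centre of its underside, z up. One or none per lane; two or three of the three waffles are there (the others are absent).
- waffle1: Square golden waffle, 70 x 70 x 14 mm, 50 g, lying flat on one lane of the rack with edges nearly along the lane. Origin at the centre of its underside, z up. One or none per lane; two or three of the three waffles are there (the others are absent).
- waffle2: Square golden waffle, 70 x 70 x 14 mm, 50 g, lying flat on one lane of the rack with edges nearly along the lane. Origin at the centre of its underside, z up. One or none per lane; two or three of the three waffles are there (the others are absent).
- server: Cranked cake server, 180 g. Origin at its underside below the grip, x to the blade's tip, z up. Slippery steel blade (friction about 0.25; all else 0.6): 38 mm wide (y), x = 63 to 150, z = 0 to 3 mm. Upright neck behind it, x = 60 to 63, 30 mm wide. Handle z = 45 to 67 mm. Foot under the handle's rear (x = -58 to -52, 30 mm wide, down to z = 0), so it stands level; it starts so on the slab.
- server_grip (a point): Point to grip the server: x = 0, z = 56 mm of the server, mid-section of its wooden handle, a bar 18 mm wide (y), 22 mm high (z = 45 to 67), from x = -62 to +63 mm. Fingers close along the server's y.
- server_mid (a point): Point on the underside of the server, at the middle of its length (x = 45 mm of the server).
- slab: Flat marble slab, fixed, 260 (its x) x 110 x 8 mm, the place of the server. Origin at the centre of its underside; top 8 mm above.
- platter: White ceramic platter, loose, 1.1 kg, 112 (its x) x 258 (its y) x 15 mm with 4 mm walls and a 4 mm floor; inside 104 x 250 mm, rim 11 mm above the inner floor. Origin at the centre of its underside. It may be knocked aside.
- dish: Steel sugar dish, loose, 200 g: flat tray 100 (its x) x 80 mm, floor 4 mm thick and slippery (friction about 0.25), walls 26 mm high at the sides and back, open at the front (+x) without a lip. Origin at the centre of the tray's underside, z up. A handle sticks out level behind the back wall. It stands level on the cork mat.
- dish_grip (a point): Point to grip the dish: x = -90, z = 48 mm of the dish, on its wooden handle, a bar 18 mm wide (y), 20 mm high (z = 38 to 58), from x = -52 to -127 mm. Fingers close along the dish's y.
- dish_lip (a point): Middle of the dish's open front edge, on its floor (x = 50, z = 4 mm of the dish).
- mat: Thin cork mat, fixed, 160 (its x) x 120 x 3 mm, the place of the dish. Origin at the centre of its underside.
- lump0: Sugar lump, 20 mm cube, 10 g. Origin at the centre of its underside. It starts in the dish. Four to six of the six lumps are there (the others are absent).
- lump1: Sugar lump, 20 mm cube, 10 g. Origin at the centre of its underside. It starts in the dish. Four to six of the six lumps are there (the others are absent).
- lump2: Sugar lump, 20 mm cube, 10 g. Origin at the centre of its underside. It starts in the dish. Four to six of the six lumps are there (the others are absent).
- lump3: Sugar lump, 20 mm cube, 10 g. Origin at the centre of its underside. It starts in the dish. Four to six of the six lumps are there (the others are absent).
- lump4: Sugar lump, 20 mm cube, 10 g. Origin at the centre of its underside. It starts in the dish. Four to six of the six lumps are there (the others are absent).
- lump5: Sugar lump, 20 mm cube, 10 g. Origin at the centre of its underside. It starts in the dish. Four to six of the six lumps are there (the others are absent).
- bowl: White round sugar bowl, loose, 400 g, empty at the start; 140 mm across the rim, 60 mm high, foot 63 mm across, wall 4 mm. Origin at the centre of its underside. It may be knocked aside.
- teacup: Bystander: teacup on its saucer (one piece), 124 mm across, 57 mm high. Origin at the centre of its underside.
- shaker: Bystander: steel shaker, 44 mm across, 80 mm high. Origin at the centre of its underside.

How it is judged (in metres and radians):
On the way, in this order (a step that is already met when the one before it is completed fails the run):
1. every waffle lies flat in the platter (x of waffle0 in the frame of platter between -0.03 and 0.03 m and y of waffle0 in the frame of platter between -0.1 and 0.1 m and z of each of waffle0, waffle1, waffle2 in the frame of platter below 0.01 m and angle between each of waffle0, waffle1, waffle2's own z axis and vertical below 0.12 rad and x of waffle1 in the frame of platter between -0.03 and 0.03 m and y of waffle1 in the frame of platter between -0.1 and 0.1 m and x of waffle2 in the frame of platter between -0.03 and 0.03 m and y of waffle2 in the frame of platter between -0.1 and 0.1 m), for 0.2 s.
2. the server lies flat on the marble slab (horizontal distance between server_mid and slab below 0.05 m and z of server in the frame of slab below 0.013 m and angle between server's own z axis and vertical below 0.1 rad and linear speed of server below 0.03 m/s), for 0.2 s.
3. the dish is tipped with its front edge over the bowl (angle between dish's own z axis and vertical above 0.3 rad and horizontal distance between dish_lip and bowl below 0.075 m and z of dish_lip in the frame of bowl above 0.04 m), for 0.1 s.
4. every sugar lump is in the bowl (horizontal distance between each of lump0, lump1, lump2, lump3, lump4, lump5 and bowl below 0.06 m and z of each of lump0, lump1, lump2, lump3, lump4, lump5 in the frame of bowl below 0.055 m), for 0.2 s.
At the end, for the whole second after the job is handed in: All at rest: each waffle flat (0.12 rad) on the platter's floor, centre within 30 mm (short side) and 100 mm (long side) of its centre; server level on the slab, middle within 50 mm of its centre; lumps in the bowl below the rim; dish level on the mat, centres within 35 mm (all of step 1 and all of step 2 and all of step 4 and horizontal distance between dish and mat below 0.035 m and z of dish in the frame of mat below 0.008 m and angle between dish's own z axis and vertical below 0.1 rad and linear speed of each of waffle0, waffle1, waffle2, lump0, lump1, lump2, lump3, lump4, lump5, dish, platter, bowl below 0.03 m/s); the robot touches nothing.
It fails at once if the gripper or arm touches a waffle (contact force between any of waffle0, waffle1, waffle2 and the fingers above 0.3 N or contact force between any of waffle0, waffle1, waffle2 and the arm above 0.3 N).
It fails at once if the teacup is moved by more than 25 mm (distance of teacup from where it was at the start of the episode above 0.025 m).
It fails at once if the shaker is moved by more than 25 mm (distance of shaker from where it was at the start of the episode above 0.025 m).
Of waffle0, waffle1, waffle2 only 2 to 3 are there at a start; the rules pass over those that are not, and their reading is None.
Of lump0, lump1, lump2, lump3, lump4, lump5 only 4 to 6 are there at a start; the rules pass over those that are not, and their reading is None.
At some moment in a run one of platter, bowl may be knocked a few centimetres aside while the robot is not near it.
It also fails if it takes over 210 s, if anything falls off the work surface, if the arm or the gripper's body presses on something with over 40 N, if the wrist force passes 120 N, or if a joint passes its speed limit or range.

ROBOT

A 6-joint arm with a two-finger parallel gripper is mounted at the origin on the work surface. World frame = base frame: x ahead of the robot, y to its left, z up, the work surface at z = 0. Lengths are in mm, angles in degrees, forces in N, time in s.
With the tool pointing down it reaches from about 300 to 850 mm from the base axis. Payload 4.2 kg.
Tool frame: the origin (TCP) lies at the very end of the fingers, on their centre line; the grasp point (between the pads) lies 19 mm behind it; z points along the fingers, y is the line along which they close (so a half turn about z gives the same grasp; the last joint's range is limited). The gripper opens to 91 mm and grips with 3 to 60 N. Pads are 32 mm wide; open, the fingers measure 118 mm over their backs; the gripper's body (76 mm by 178 mm) begins 60 mm behind the grasp point.
Start: joints at [70.703, 18.312, 89.639, -0, 72.044, -1.146], TCP at [179.132, 546.405, 178.876] pointing down, gripper open.
Joint ranges: [-177.97, 177.97], [-48.28, 115.42], [12.27, 149.76], [-77.06, 257.06], [2.81, 150.46], [-146.56, 146.56]. Speed limits (degrees/s): [147.25, 147.25, 180, 180, 180, 180].

INTERFACE

Orientations are given as [roll, pitch, yaw] about the fixed x, y, z axes, in that order (R = Rz(yaw) Ry(pitch) Rx(roll)).
In Python, from workcell import env, grab_frame gives the robot as it stands. The module is installed in compiled form; this text tells all that it offers.
- The arm moves only by the tool move_arm, never from a script. Its argument "plan" is a list of rows, each an object of numbers: "tx", "ty", "tz": the shift along the tool's x, y, z in cm; "wx", "wy", "wz": the turn, a rotation vector about the tool's x, y, z in rad. In form: [{"tx": .., "ty": .., "tz": .., "wx": .., "wy": .., "wz": ..}, ...]. A call has 1 to 12 rows; each row shifts and turns the commanded pose from where the row before left it, along the tool's axes as they then stand; what a row does not reach is not made up. A row lasts 1/12 s, in which the tool goes at most 41.7 mm and 7.16 degrees, less where a joint would pass 70% of its speed; a pose out of reach is approached as far as the arm can. A call is refused whole if a number of a shift passes 4.17 or a number of a turn 0.125, either way. A call with a gripper value outside its range is refused whole. "gripper" is the finger opening in cm, from 0 to 9.12, set as the call begins (left out, the last holds). The fingers move at their own pace and stop on an object; "force" is the grip in N (left out, the last holds). Time passes only in rows, so rows that do not move let the fingers close. It gives the time, the measured TCP pose, the force, the opening and the grip force at its end, in the units of the state.
- env.state(): the state, without advancing time (a new reading comes with each control period).
- grab_frame(name): name is "scene" or "top" or "wrist"; returns a dict with "color" (420x560x3 uint8, red, green, blue), "vfov" (degrees; the focal length in pixels is half the picture's height over the tangent of half this angle, whatever the lens; pixels are square), "cx", "cy" (the principal point, pixels), "k1" (the pictures are not rectified: a ray, as slopes to the right and down, at radius r is drawn at 1 + k1 r^2 times it, then the intrinsics apply), "view" (4x4, takes a point from world to camera coordinates). Camera axes: x right, y up, looking along -z (the intrinsics and any distortion apply to the point x, -y, -z); pixel columns grow to the right and rows downward; lengths in mm; the calibration is good to about 2 mm. A picture is of the moment at which its call begins. There is no depth.
- env.job_done(): hands the job in; it is judged then, once.
The state is a dict: "time_s": time; "qpos": joint angles; "qvel": joint speeds; "effort": joint torques, N m; "ee_pos": TCP position; "ee_rot": TCP orientation; "force": force on the tool from outside, world axes, zero at the start; "torque": the same for the moment, N m; "gripper_width": finger opening in mm; "gripper_force": force on a finger pad.
Only numpy, scipy, OpenCV 4.12 (cv2) and the standard library are available. Lean on these libraries where they do the work, as an engineer would, in place of code of your own. Each camera call takes 0.05 s, during which the arm holds its last target. There are 200 camera calls.

## Working session

There is one attempt and no reset: what is moved stays moved. The work goes in short steps, Python scripts to look and compute and a tool call to move; the robot and the scene stay as the last step left them, time stands still between calls to the robot, and variables do not carry over. Pictures are saved under pics/ and viewed, at most 14 in all, crops included, and the job is handed in when it is done.

Besides the shell and the picture viewer there is one more tool, called after "Emit:" as a command line: name --argument value ..., lists and objects as JSON in quotes. move_arm: Moves the arm, as the interface text tells. Its arguments: {"type":"object","properties":{"plan":{"type":"array","items":{"type":"object","properties":{"tx":{"type":"number"},"ty":{"type":"number"},"tz":{"type":"number"},"wx":{"type":"number"},"wy":{"type":"number"},"wz":{"type":"number"}}}},"gripper":{"type":"number"},"force":{"type":"number"}},"required":["plan"]}

```bash
mkdir -p pics; cat > h.py <<'E'
import numpy as np, cv2
from workcell import env, grab_frame
from scipy.spatial.transform import Rotation as R
def snap(name,fn=None,crop=None,scale=1):
    f=grab_frame(name); im=f["color"][:,:,::-1].copy()
    if fn:
        if crop: x0,y0,x1,y1=crop; im=im[y0:y1,x0:x1]
        if scale!=1: im=cv2.resize(im,None,fx=scale,fy=scale,interpolation=cv2.INTER_CUBIC)
        cv2.imwrite("pics/"+fn,im)
    return f
def K(f):
    h=f["color"].shape[0]; fl=h/2/np.tan(np.radians(f["vfov"])/2)
    return np.array([[fl,0,f["cx"]],[0,fl,f["cy"]],[0,0,1.]]),np.array([f["k1"],0,0,0,0.])
def ray(f,u,v):
    k,d=K(f); p=cv2.undistortPointsIter(np.array([[[u,v]]],float),k,d,None,None,(3,50,1e-9))[0,0] if 0 else cv2.undistortPoints(np.array([[[u,v]]],float),k,d)[0,0]
    V=np.array(f["view"]); r=V[:3,:3].T@np.array([p[0],-p[1],-1]); o=-V[:3,:3].T@V[:3,3]
    return o,r
def pt(f,u,v,z):
    o,r=ray(f,u,v); return o+r*(z-o[2])/r[2]
def px(f,P):
    V=np.array(f["view"]); c=np.atleast_2d(P)@V[:3,:3].T+V[:3,3]; c=c*[1,-1,-1]
    k,d=K(f); return cv2.projectPoints(c,np.zeros(3),np.zeros(3),k,d)[0][:,0]
E
python3 - <<'E'
from h import *
for n in("top","scene","wrist"):
    f=snap(n,n+"1.png",None,1.4); print(n,f["vfov"],f["cx"],f["cy"],f["k1"]); print(np.round(f["view"],3).tolist())
print(env.state())
E
```

```text
top 49.78769521625059 280.0806010869264 210.76206030106454 -0.0354100462301381
[[-0.009, -1.0, -0.004, -41.914], [0.998, -0.009, 0.057, -511.348], [-0.057, -0.004, 0.998, -1350.415], [0.0, 0.0, 0.0, 1.0]]
scene 42.405388455951694 285.76502529208966 205.3630071214983 0.012858171594589378
[[0.584, 0.812, -0.011, -263.163], [-0.622, 0.456, 0.637, 290.535], [0.522, -0.365, 0.771, -1693.655], [0.0, 0.0, 0.0, 1.0]]
wrist 61.62991032799082 275.1058334521752 208.20197717436517 -0.028969281108816785
[[0.312, 0.95, -0.002, -574.656], [-0.921, 0.302, -0.245, 27.15], [-0.233, 0.078, 0.969, -389.094], [0.0, 0.0, 0.0, 1.0]]
{'time_s': 0.15, 'qpos': array([ 7.07028562e+01,  1.83430235e+01,  8.96867758e+01, -4.68808263e-04,
        7.20460734e+01, -1.14680217e+00]), 'qvel': array([ 0.01725518, -0.06287143, -0.25956295, -0.02539552, -0.02662029,
       -0.0100247 ]), 'effort': array([ 1.08425855e-03, -4.12774765e+01, -2.32154882e+01,  7.28853210e-02,
        4.34723950e-02, -7.80776463e-05]), 'ee_pos': array([178.99418967, 545.99933379, 178.23972544]), 'ee_rot': array([-1.79924134e+02, -1.07282857e-03,  1.61849802e+02]), 'force': array([-0.56521803,  0.22271628, -0.41364333]), 'torque': array([-0.0636152 ,  0.00455006, -0.01683447]), 'gripper_force': 0.0, 'gripper_width': 90.95144308841584}
```

View pics/top1.png

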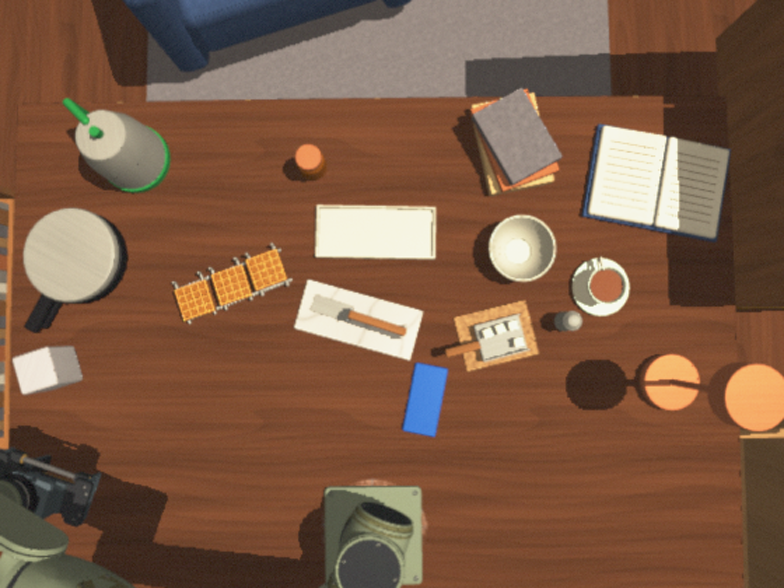

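View pics/scene1.png

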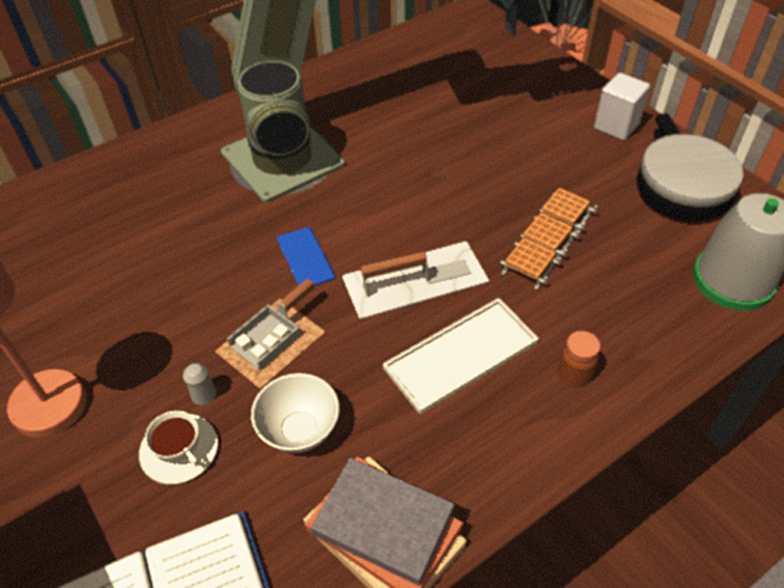

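```bash
python3 - <<'E'
from h import *
f=snap("top","t2.png",(115,140,315,265),4)
import pickle; pickle.dump(f,open("top.pkl","wb"))
f=snap("top","t3.png",(300,140,460,275),4.4)
E
```

```text
(no output)
```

View pics/t2.png

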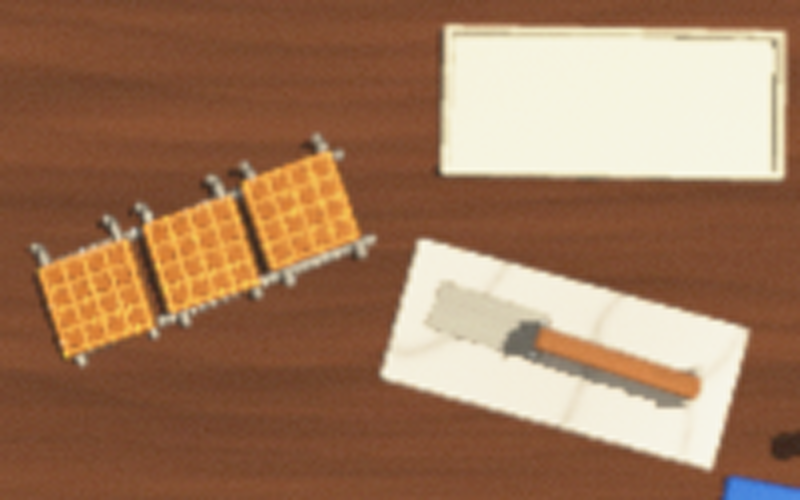

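View pics/t3.png

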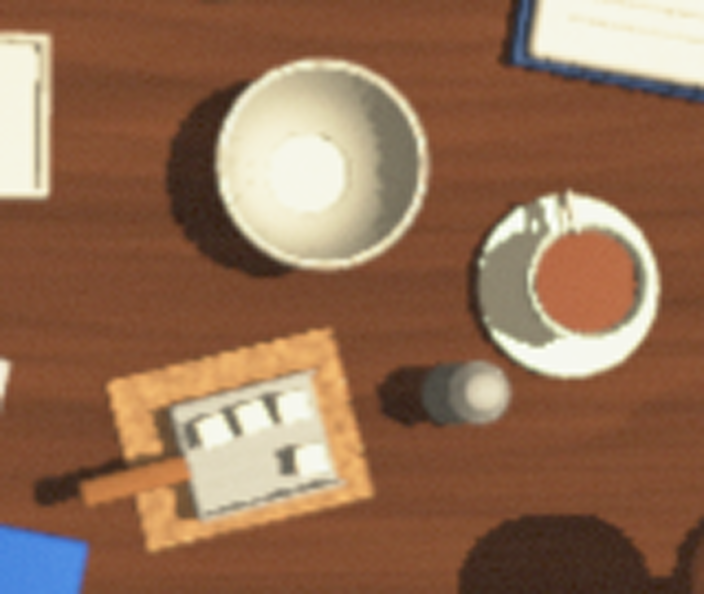

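```bash
python3 - <<'E'
from h import *
import pickle; f=pickle.load(open("top.pkl","rb"))
def P(l,z,b=0):
    s,ox,oy=[(4,115,140),(4.4,300,140)][b]
    return np.array([pt(f,(x+.5)/s-.5+ox,(y+.5)/s-.5+oy,z)[:2] for x,y in l])
def rep(n,q):
    e=q[1]-q[0]; g=q[3]-q[0]
    print(n,"c",q.mean(0).round(1),"e01",np.linalg.norm(e).round(1),np.degrees(np.arctan2(e[1],e[0])).round(1),"e03",np.linalg.norm(g).round(1),np.degrees(np.arctan2(g[1],g[0])).round(1))
rep("WL",P([(38,268),(130,238),(158,330),(68,358)],38))
rep("WM",P([(145,226),(235,196),(262,288),(172,318)],38))
rep("WR",P([(242,182),(332,152),(360,240),(270,270)],38))
print("railfar",P([(38,248),(110,222),(142,210),(213,182),(247,168),(320,140)],35).round(1).tolist())
print("railnear",P([(80,360),(155,333),(183,318),(256,292),(288,278),(362,252)],21).round(1).tolist())
rep("slab",P([(420,238),(748,328),(712,468),(380,378)],8))
print("tip",P([(440,282),(426,326)],11).round(1).tolist(),"handle",P([(540,340),(697,384)],75).round(1).tolist())
rep("plat",P([(443,25),(785,32),(784,180),(440,175)],15))
print("bowl",P([(322,164),(216,164),(428,164),(322,58),(322,270)],60,1).round(1).tolist())
rep("mat",P([(108,382),(330,330),(373,495),(152,551)],3,1))
rep("dish",P([(172,408),(316,372),(342,482),(198,520)],30,1))
print("dhandle",P([(85,492),(188,469)],61,1).round(1).tolist())
print("shaker",P([(485,392)],80,1),"cup",P([(568,286)],8,1))
E
```

```text
WL c [503.1 372.8] e01 72.3 -72.5 e03 71.2 -161.0
WM c [533.3 294.3] e01 70.8 -72.1 e03 71.9 -163.2
WR c [566.9 221.6] e01 70.7 -72.0 e03 69.3 -162.2
railfar [[541.4, 419.7], [560.4, 365.6], [569.1, 341.5], [589.6, 288.3], [599.9, 262.8], [620.4, 208.1]]
railnear [[457.7, 391.8], [477.5, 335.1], [488.6, 313.9], [507.7, 258.8], [518.1, 234.7], [537.2, 178.9]]
slab c [460.3  27.5] e01 258.1 -105.9 e03 110.3 164.0
tip [[514.6, 121.4], [481.4, 132.0]] handle [[468.3, 41.3], [435.7, -71.4]]
plat c [649.4 -10.6] e01 260.3 -91.8 e03 114.8 178.8
bowl [[605.3, -319.2], [605.9, -248.5], [604.7, -390.0], [676.6, -320.8], [534.5, -317.7]]
mat c [ 422.4 -270.9] e01 157.9 -77.4 e03 119.8 -166.2
dish c [ 418.4 -277.4] e01 100.7 -76.6 e03 77.3 -167.8
dhandle [[389.2, -158.2], [403.7, -226.4]]
shaker [[ 452.26356431 -418.62930775]] cup [[ 525.93630644 -498.44901676]]
```

```bash
cat >> h.py <<'E'
from scipy.linalg import fractional_matrix_power as fmp
def T(p,r):
    M=np.eye(4); M[:3,:3]=r.as_matrix(); M[:3,3]=p; return M
def cur():
    s=env.state(); return T(s["ee_pos"],R.from_euler("xyz",s["ee_rot"],degrees=True))
def tgt(x,y,z,yaw,nose=0): return T([x,y,z],R.from_euler("z",yaw,degrees=True)*R.from_euler("y",nose,degrees=True)*R.from_euler("x",180,degrees=True))
def go(A,B,n,msg=""):
    M=np.real(fmp(np.linalg.inv(A)@B,1/n)); t=M[:3,3]/10; w=R.from_matrix(M[:3,:3]).as_rotvec()
    print(msg,n,"x {tx:%.3f ty:%.3f tz:%.3f wx:%.4f wy:%.4f wz:%.4f}"%(*t,*w)); return B
E
python3 - <<'E'
from h import *
go(cur(),tgt(453,-16,200,74),22)
f=snap("wrist"); V=np.array(f["view"]); C=cur(); W=np.linalg.inv(V)
print((np.linalg.inv(C)@W).round(3))
E
```

```text
22 x {tx:-3.133 ty:-0.216 tz:-0.097 wx:-0.0000 wy:0.0000 wz:0.0697}
[[-1.00000e-03  9.69000e-01  2.45000e-01  6.87250e+01]
 [ 1.00000e+00  1.00000e-03  1.00000e-03  5.60000e-01]
 [ 0.00000e+00  2.45000e-01 -9.69000e-01 -2.04606e+02]
 [ 0.00000e+00  0.00000e+00  0.00000e+00  1.00000e+00]]
```

Emit:
move_arm --plan '[{"tx": -3.133,"ty": -0.216,"tz": -0.097,"wz": 0.0697},{"tx": -3.133,"ty": -0.216,"tz": -0.097,"wz": 0.0697},{"tx": -3.133,"ty": -0.216,"tz": -0.097,"wz": 0.0697},{"tx": -3.133,"ty": -0.216,"tz": -0.097,"wz": 0.0697},{"tx": -3.133,"ty": -0.216,"tz": -0.097,"wz": 0.0697},{"tx": -3.133,"ty": -0.216,"tz": -0.097,"wz": 0.0697},{"tx": -3.133,"ty": -0.216,"tz": -0.097,"wz": 0.0697},{"tx": -3.133,"ty": -0.216,"tz": -0.097,"wz": 0.0697},{"tx": -3.133,"ty": -0.216,"tz": -0.097,"wz": 0.0697},{"tx": -3.133,"ty": -0.216,"tz": -0.097,"wz": 0.0697},{"tx": -3.133,"ty": -0.216,"tz": -0.097,"wz": 0.0697}]'

```text
schema error: expected keys tx, ty, tz, wx, wy, wz
```

Emit:
move_arm --plan '[{"tx": -3.133,"ty": -0.216,"tz": -0.097,"wz": 0.0697},{"tx": -3.133,"ty": -0.216,"tz": -0.097,"wz": 0.0697},{"tx": -3.133,"ty": -0.216,"tz": -0.097,"wz": 0.0697},{"tx": -3.133,"ty": -0.216,"tz": -0.097,"wz": 0.0697},{"tx": -3.133,"ty": -0.216,"tz": -0.097,"wz": 0.0697},{"tx": -3.133,"ty": -0.216,"tz": -0.097,"wz": 0.0697},{"tx": -3.133,"ty": -0.216,"tz": -0.097,"wz": 0.0697},{"tx": -3.133,"ty": -0.216,"tz": -0.097,"wz": 0.0697},{"tx": -3.133,"ty": -0.216,"tz": -0.097,"wz": 0.0697},{"tx": -3.133,"ty": -0.216,"tz": -0.097,"wz": 0.0697},{"tx": -3.133,"ty": -0.216,"tz": -0.097,"wz": 0.0697},{}]'

```text
schema error: expected keys tx, ty, tz, wx, wy, wz
```

```bash
python3 - <<'E'
from h import *
import pickle
f=snap("wrist","w1.png",None,1.4); pickle.dump(f,open("w1.pkl","wb"))
print(env.state()["ee_pos"],env.state()["ee_rot"])
E
```

```text
[179.08418446 546.2898482  178.69363834] [-1.79982663e+02 -2.83383892e-04  1.61849322e+02]
```

View pics/w1.png

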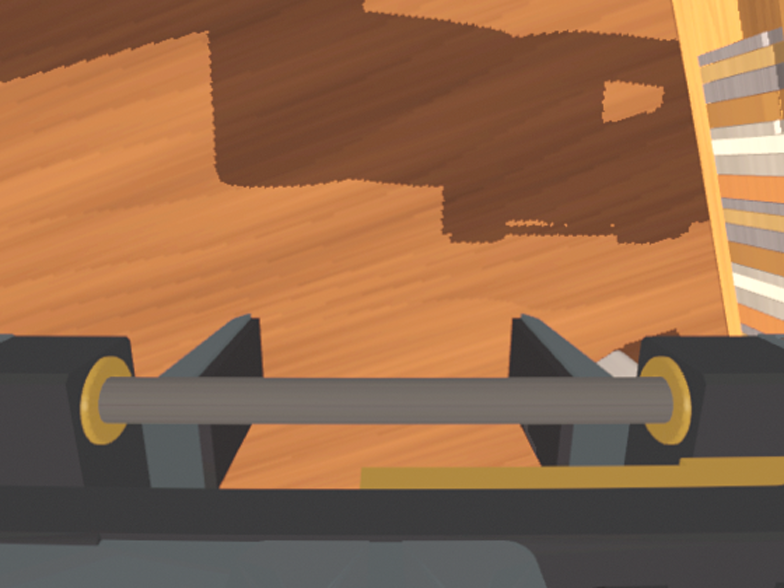

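The moves were refused because every key is required, so nothing has moved. The picture shows only the bare table between the fingers (about rows 320-480).

Emit:
move_arm --plan '[{"tx": -3.133,"ty": -0.216,"tz": -0.097,"wx": 0,"wy": 0,"wz": 0.0697},{"tx": -3.133,"ty": -0.216,"tz": -0.097,"wx": 0,"wy": 0,"wz": 0.0697},{"tx": -3.133,"ty": -0.216,"tz": -0.097,"wx": 0,"wy": 0,"wz": 0.0697},{"tx": -3.133,"ty": -0.216,"tz": -0.097,"wx": 0,"wy": 0,"wz": 0.0697},{"tx": -3.133,"ty": -0.216,"tz": -0.097,"wx": 0,"wy": 0,"wz": 0.0697},{"tx": -3.133,"ty": -0.216,"tz": -0.097,"wx": 0,"wy": 0,"wz": 0.0697},{"tx": -3.133,"ty": -0.216,"tz": -0.097,"wx": 0,"wy": 0,"wz": 0.0697},{"tx": -3.133,"ty": -0.216,"tz": -0.097,"wx": 0,"wy": 0,"wz": 0.0697},{"tx": -3.133,"ty": -0.216,"tz": -0.097,"wx": 0,"wy": 0,"wz": 0.0697},{"tx": -3.133,"ty": -0.216,"tz": -0.097,"wx": 0,"wy": 0,"wz": 0.0697},{"tx": -3.133,"ty": -0.216,"tz": -0.097,"wx": 0,"wy": 0,"wz": 0.0697}]'

```text
time_s: 1.27
ee_pos: [430.4, 319.3, 189.5]
ee_rot: [180.0, -0.0, 117.7]
force: [-0.1, -0.5, 0.6]
gripper_width: 91.2
gripper_force: 0.0
```

Emit:
move_arm --plan '[{"tx": -3.133,"ty": -0.216,"tz": -0.097,"wx": 0,"wy": 0,"wz": 0.0697},{"tx": -3.133,"ty": -0.216,"tz": -0.097,"wx": 0,"wy": 0,"wz": 0.0697},{"tx": -3.133,"ty": -0.216,"tz": -0.097,"wx": 0,"wy": 0,"wz": 0.0697},{"tx": -3.133,"ty": -0.216,"tz": -0.097,"wx": 0,"wy": 0,"wz": 0.0697},{"tx": -3.133,"ty": -0.216,"tz": -0.097,"wx": 0,"wy": 0,"wz": 0.0697},{"tx": -3.133,"ty": -0.216,"tz": -0.097,"wx": 0,"wy": 0,"wz": 0.0697},{"tx": -3.133,"ty": -0.216,"tz": -0.097,"wx": 0,"wy": 0,"wz": 0.0697},{"tx": -3.133,"ty": -0.216,"tz": -0.097,"wx": 0,"wy": 0,"wz": 0.0697},{"tx": -3.133,"ty": -0.216,"tz": -0.097,"wx": 0,"wy": 0,"wz": 0.0697},{"tx": -3.133,"ty": -0.216,"tz": -0.097,"wx": 0,"wy": 0,"wz": 0.0697},{"tx": -3.133,"ty": -0.216,"tz": -0.097,"wx": 0,"wy": 0,"wz": 0.0697},{"tx": 0,"ty": 0,"tz": 0,"wx": 0,"wy": 0,"wz": 0}]'

```text
time_s: 2.27
ee_pos: [451.5, -19.9, 200.5]
ee_rot: [180.0, 0.1, 73.6]
force: [0.3, -0.0, 0.8]
gripper_width: 91.4
gripper_force: 0.0
```

```bash
python3 - <<'E'
from h import *
import pickle
f=snap("wrist","w2.png",None,1.4); pickle.dump(f,open("w2.pkl","wb"))
print(env.state()["ee_pos"],env.state()["ee_rot"])
E
```

```text
[452.3868052  -17.72984769 200.4404489 ] [1.79976444e+02 7.65554410e-03 7.37585834e+01]
```

View pics/w2.png

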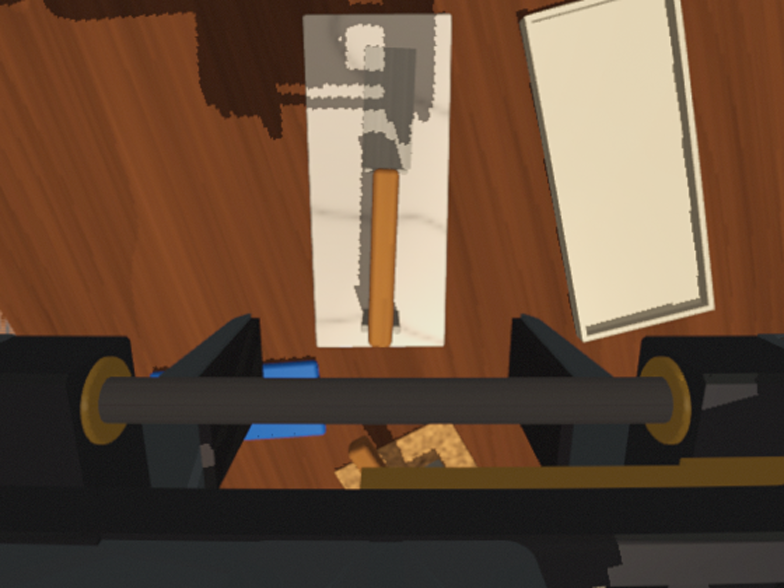

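The handle's centre line runs from (386,170) to (380,346) and the blade's tip corners are at (366,47) and (415,48). All are in 1.4x pixels.

```bash
python3 - <<'E'
from h import *
import pickle; f=pickle.load(open("w2.pkl","rb"))
q=lambda x,y,z:pt(f,(x+.5)/1.4-.5,(y+.5)/1.4-.5,z)[:2]
a,b=q(386,170,75),q(380.5,346,75); t=(q(366,47,11)+q(415,48,11))/2
e=a-b; print(a,b,t,np.linalg.norm(e),np.degrees(np.arctan2(*e[::-1])),np.degrees(np.arctan2(*(t-b)[::-1])),np.linalg.norm(t-b))
print("slab",[q(*p,8).round(1).tolist() for p in [(304,15),(450,15),(443,346),(317,346)]])
print("plat",[q(*p,15).round(1).tolist() for p in [(521,14),(712,305),(583,341)]])
E
```

```text
[471.10332009  44.42686209] [432.97839984 -71.19258996] [499.11709276 127.48300049] 121.74303773293435 71.75029379299185 71.58750617386683 209.39512157177384
slab [[444.7, 167.4], [547.4, 137.1], [476.5, -110.4], [373.0, -79.9]]
plat [[595.5, 122.0], [701.1, -136.6], [590.8, -136.9]]
```

```bash
python3 - <<'E'
from h import *
go(cur(),tgt(452,-14.5,45,71.7),10)
E
```

```text
10 x {tx:0.030 ty:-0.014 tz:1.554 wx:0.0000 wy:0.0000 wz:0.0036}
```

Emit:
move_arm --plan '[{"tx": 0.03,"ty": -0.014,"tz": 1.554,"wx": 0,"wy": 0,"wz": 0.0036},{"tx": 0.03,"ty": -0.014,"tz": 1.554,"wx": 0,"wy": 0,"wz": 0.0036},{"tx": 0.03,"ty": -0.014,"tz": 1.554,"wx": 0,"wy": 0,"wz": 0.0036},{"tx": 0.03,"ty": -0.014,"tz": 1.554,"wx": 0,"wy": 0,"wz": 0.0036},{"tx": 0.03,"ty": -0.014,"tz": 1.554,"wx": 0,"wy": 0,"wz": 0.0036},{"tx": 0.03,"ty": -0.014,"tz": 1.554,"wx": 0,"wy": 0,"wz": 0.0036},{"tx": 0.03,"ty": -0.014,"tz": 1.554,"wx": 0,"wy": 0,"wz": 0.0036},{"tx": 0.03,"ty": -0.014,"tz": 1.554,"wx": 0,"wy": 0,"wz": 0.0036},{"tx": 0.03,"ty": -0.014,"tz": 1.554,"wx": 0,"wy": 0,"wz": 0.0036},{"tx": 0.03,"ty": -0.014,"tz": 1.554,"wx": 0,"wy": 0,"wz": 0.0036},{"tx": 0,"ty": 0,"tz": 0,"wx": 0,"wy": 0,"wz": 0},{"tx": 0,"ty": 0,"tz": 0,"wx": 0,"wy": 0,"wz": 0}]'

```text
time_s: 3.32
ee_pos: [452.3, -11.6, 44.4]
ee_rot: [-179.9, 0.0, 72.0]
force: [0.4, -0.5, 1.1]
gripper_width: 91.1
gripper_force: 0.0
```

Emit:
move_arm --plan '[{"tx": 0,"ty": 0,"tz": 0,"wx": 0,"wy": 0,"wz": 0},{"tx": 0,"ty": 0,"tz": 0,"wx": 0,"wy": 0,"wz": 0},{"tx": 0,"ty": 0,"tz": 0,"wx": 0,"wy": 0,"wz": 0},{"tx": 0,"ty": 0,"tz": 0,"wx": 0,"wy": 0,"wz": 0},{"tx": 0,"ty": 0,"tz": 0,"wx": 0,"wy": 0,"wz": 0},{"tx": 0,"ty": 0,"tz": 0,"wx": 0,"wy": 0,"wz": 0},{"tx": 0,"ty": 0,"tz": 0,"wx": 0,"wy": 0,"wz": 0},{"tx": 0,"ty": 0,"tz": 0,"wx": 0,"wy": 0,"wz": 0},{"tx": 0,"ty": 0,"tz": 0,"wx": 0,"wy": 0,"wz": 0},{"tx": 0,"ty": 0,"tz": 0,"wx": 0,"wy": 0,"wz": 0},{"tx": 0,"ty": 0,"tz": 0,"wx": 0,"wy": 0,"wz": 0},{"tx": 0,"ty": 0,"tz": 0,"wx": 0,"wy": 0,"wz": 0}]' --gripper 0.5 --force 55

```text
time_s: 4.32
ee_pos: [452.5, -12.5, 44.8]
ee_rot: [-180.0, -0.0, 71.9]
force: [-0.5, -0.2, 0.4]
gripper_width: 14.1
gripper_force: 0.0
```

Emit:
move_arm --plan '[{"tx": 0,"ty": 0,"tz": 0,"wx": 0,"wy": 0,"wz": 0},{"tx": 0,"ty": 0,"tz": 0,"wx": 0,"wy": 0,"wz": 0},{"tx": 0,"ty": 0,"tz": 0,"wx": 0,"wy": 0,"wz": 0},{"tx": 0,"ty": 0,"tz": 0,"wx": 0,"wy": 0,"wz": 0}]'

```text
time_s: 4.65
ee_pos: [452.5, -12.4, 44.7]
ee_rot: [-180.0, -0.0, 71.9]
force: [-0.0, 0.1, 0.7]
gripper_width: 5.2
gripper_force: 0.0
```

```bash
python3 - <<'E'
from h import *
f=snap("wrist","w3.png",None,1.4)
print(env.state())
E
```

```text
{'time_s': 4.7, 'qpos': array([-3.03584363e+00,  1.53921000e+01,  1.16139066e+02,  6.65176159e-03,
        4.84687814e+01,  1.50314915e+01]), 'qvel': array([-0.06074294, -0.09380356, -0.02652838,  0.01752807,  0.02914689,
        0.02800519]), 'effort': array([ 9.39046986e-04, -3.28673172e+01, -1.76540655e+01,  6.30249339e-02,
        1.50842109e-02, -1.14163548e-06]), 'ee_pos': array([452.50935192, -12.45045282,  44.76432486]), 'ee_rot': array([-1.79998759e+02, -4.82273369e-03,  7.19282545e+01]), 'force': array([-0.04035267, -1.23898887, -0.76949221]), 'torque': array([-0.15196327,  0.06224168,  0.01426284]), 'gripper_force': 0.0, 'gripper_width': 4.926303807359784}
```

View pics/w3.png

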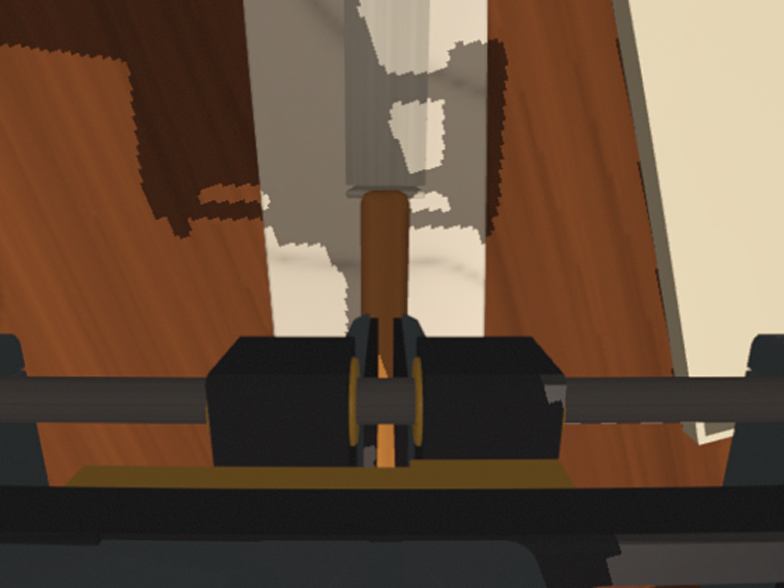

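```bash
python3 - <<'E'
from h import *
f=snap("wrist"); C=cur()
for z in (0,-10,-20,-30,-40):
    P=[(C@[x,y,z,1])[:3] for x in(16,-16) for y in(-2.5,2.5)]
    print(z,(px(f,P)*1.4).round(0).tolist())
d=np.array([np.cos(np.radians(71.9)),np.sin(np.radians(71.9))]); n=np.array([-d[1],d[0]]); o=np.array([452,-14.5])
for x in (63,40,16):
    print("handle",x,(px(f,[[*(o+d*x+n*s*9),75] for s in(1,-1)])*1.4).round(0).tolist())
print("blade",(px(f,[[*(o+d*66+n*s*19),11] for s in(1,-1)])*1.4).round(0).tolist())
snap("scene","s2.png",(170,150,360,270),4)
E
```

```text
0 [[379.0, 295.0], [391.0, 295.0], [379.0, 365.0], [391.0, 364.0]]
-10 [[379.0, 301.0], [391.0, 301.0], [379.0, 374.0], [391.0, 374.0]]
-20 [[378.0, 308.0], [391.0, 308.0], [379.0, 384.0], [391.0, 384.0]]
-30 [[378.0, 315.0], [392.0, 315.0], [378.0, 395.0], [391.0, 395.0]]
-40 [[378.0, 324.0], [392.0, 324.0], [378.0, 407.0], [392.0, 407.0]]
handle 63 [[359.0, 192.0], [411.0, 192.0]]
handle 40 [[360.0, 257.0], [410.0, 257.0]]
handle 16 [[361.0, 321.0], [409.0, 321.0]]
blade [[345.0, 179.0], [425.0, 179.0]]
```

View pics/s2.png

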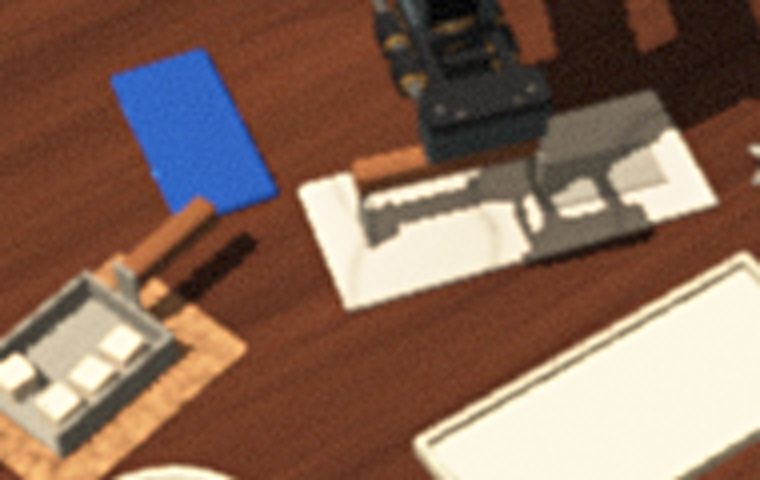

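The wrist picture draws the closed fingertips at row 318. That fits tips about 32 mm higher than the stated TCP, so they would be above the handle. I'll probe this gently with the fingers closed.

Emit:
move_arm --plan '[{"tx": 0,"ty": 0,"tz": 0.1,"wx": 0,"wy": 0,"wz": 0},{"tx": 0,"ty": 0,"tz": 0.1,"wx": 0,"wy": 0,"wz": 0},{"tx": 0,"ty": 0,"tz": 0.1,"wx": 0,"wy": 0,"wz": 0},{"tx": 0,"ty": 0,"tz": 0,"wx": 0,"wy": 0,"wz": 0}]'

```text
time_s: 5.13
ee_pos: [452.3, -12.4, 41.5]
ee_rot: [-180.0, 0.0, 71.9]
force: [-1.0, -0.1, -0.3]
gripper_width: 4.6
gripper_force: 0.0
```

```bash
python3 - <<'E'
from h import *
f=snap("wrist","w4.png",(150,140,400,350),3)
print(env.state()['force'],env.state()['ee_pos'])
E
```

```text
[ 0.09810024 -0.19458862  0.04101265] [452.38279423 -12.45280976  41.60707104]
```

View pics/w4.png

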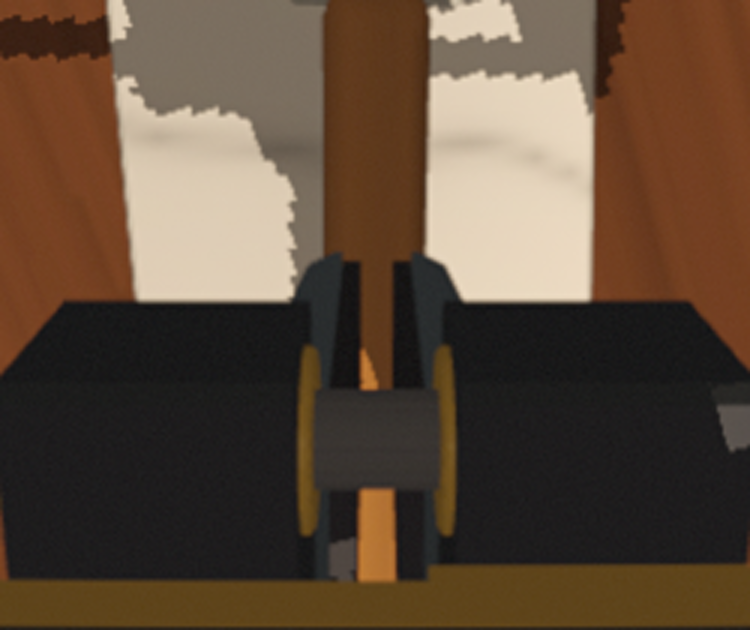

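Emit:
move_arm --plan '[{"tx": 0,"ty": 0,"tz": 0,"wx": 0,"wy": 0,"wz": 0},{"tx": 0,"ty": 0,"tz": 0,"wx": 0,"wy": 0,"wz": 0},{"tx": 0,"ty": 0,"tz": 0,"wx": 0,"wy": 0,"wz": 0},{"tx": 0,"ty": 0,"tz": 0,"wx": 0,"wy": 0,"wz": 0},{"tx": 0,"ty": 0,"tz": 0,"wx": 0,"wy": 0,"wz": 0},{"tx": 0,"ty": 0,"tz": 0,"wx": 0,"wy": 0,"wz": 0},{"tx": 0,"ty": 0,"tz": 0,"wx": 0,"wy": 0,"wz": 0},{"tx": -0.15,"ty": 0,"tz": 0,"wx": 0,"wy": 0,"wz": 0},{"tx": 0,"ty": 0,"tz": 0,"wx": 0,"wy": 0,"wz": 0}]' --gripper 5

```text
time_s: 5.93
ee_pos: [451.9, -14.0, 41.8]
ee_rot: [-180.0, 0.0, 71.9]
force: [-0.0, -0.4, 0.5]
gripper_width: 50.0
gripper_force: 0.0
```

Emit:
move_arm --plan '[{"tx": 0,"ty": 0,"tz": 0.5,"wx": 0,"wy": 0,"wz": 0},{"tx": 0,"ty": 0,"tz": 0.5,"wx": 0,"wy": 0,"wz": 0},{"tx": 0,"ty": 0,"tz": 0.5,"wx": 0,"wy": 0,"wz": 0},{"tx": 0,"ty": 0,"tz": 0.5,"wx": 0,"wy": 0,"wz": 0},{"tx": 0,"ty": 0,"tz": 0.4,"wx": 0,"wy": 0,"wz": 0},{"tx": 0,"ty": 0,"tz": 0,"wx": 0,"wy": 0,"wz": 0},{"tx": 0,"ty": 0,"tz": 0,"wx": 0,"wy": 0,"wz": 0}]'

```text
time_s: 6.52
ee_pos: [451.8, -13.8, 17.4]
ee_rot: [-180.0, 0.0, 71.9]
force: [0.5, -0.0, 0.3]
gripper_width: 50.0
gripper_force: 0.0
```

Emit:
move_arm --plan '[{"tx": 0,"ty": 0,"tz": 0,"wx": 0,"wy": 0,"wz": 0},{"tx": 0,"ty": 0,"tz": 0,"wx": 0,"wy": 0,"wz": 0},{"tx": 0,"ty": 0,"tz": 0,"wx": 0,"wy": 0,"wz": 0},{"tx": 0,"ty": 0,"tz": 0,"wx": 0,"wy": 0,"wz": 0},{"tx": 0,"ty": 0,"tz": 0,"wx": 0,"wy": 0,"wz": 0},{"tx": 0,"ty": 0,"tz": 0,"wx": 0,"wy": 0,"wz": 0},{"tx": 0,"ty": 0,"tz": 0,"wx": 0,"wy": 0,"wz": 0},{"tx": 0,"ty": 0,"tz": 0,"wx": 0,"wy": 0,"wz": 0},{"tx": 0,"ty": 0,"tz": 0,"wx": 0,"wy": 0,"wz": 0},{"tx": 0,"ty": 0,"tz": 0,"wx": 0,"wy": 0,"wz": 0}]' --gripper 0.5

```text
time_s: 7.35
ee_pos: [452.0, -13.9, 17.8]
ee_rot: [-180.0, -0.0, 71.9]
force: [0.3, 0.7, 1.5]
gripper_width: 17.7
gripper_force: 55.0
```

```bash
python3 - <<'E'
from h import *
C=cur();A=C.copy(); A[2,3]+=90
go(C,A,5,"lift"); go(A,tgt(438,263,190,20),12)
E
```

```text
lift 5 x {tx:0.000 ty:-0.000 tz:-1.800 wx:0.0000 wy:0.0000 wz:0.0000}
 12 x {tx:1.698 ty:-1.684 tz:-0.685 wx:-0.0000 wy:-0.0000 wz:0.0755}
```

Emit:
move_arm --plan '[{"tx": 0,"ty": 0,"tz": -0.6,"wx": 0,"wy": 0,"wz": 0},{"tx": 0,"ty": 0,"tz": -1.2,"wx": 0,"wy": 0,"wz": 0},{"tx": 0,"ty": 0,"tz": -1.8,"wx": 0,"wy": 0,"wz": 0},{"tx": 0,"ty": 0,"tz": -1.8,"wx": 0,"wy": 0,"wz": 0},{"tx": 0,"ty": 0,"tz": -1.8,"wx": 0,"wy": 0,"wz": 0},{"tx": 0,"ty": 0,"tz": -1.8,"wx": 0,"wy": 0,"wz": 0}]'

```text
time_s: 7.85
ee_pos: [451.7, -13.9, 108.7]
ee_rot: [-180.0, 0.0, 71.9]
force: [-0.7, -0.7, -1.8]
gripper_width: 17.6
gripper_force: 55.0
```

Emit:
move_arm --plan '[{"tx": 1.698,"ty": -1.684,"tz": -0.685,"wx": 0,"wy": 0,"wz": 0.0755},{"tx": 1.698,"ty": -1.684,"tz": -0.685,"wx": 0,"wy": 0,"wz": 0.0755},{"tx": 1.698,"ty": -1.684,"tz": -0.685,"wx": 0,"wy": 0,"wz": 0.0755},{"tx": 1.698,"ty": -1.684,"tz": -0.685,"wx": 0,"wy": 0,"wz": 0.0755},{"tx": 1.698,"ty": -1.684,"tz": -0.685,"wx": 0,"wy": 0,"wz": 0.0755},{"tx": 1.698,"ty": -1.684,"tz": -0.685,"wx": 0,"wy": 0,"wz": 0.0755},{"tx": 1.698,"ty": -1.684,"tz": -0.685,"wx": 0,"wy": 0,"wz": 0.0755},{"tx": 1.698,"ty": -1.684,"tz": -0.685,"wx": 0,"wy": 0,"wz": 0.0755},{"tx": 1.698,"ty": -1.684,"tz": -0.685,"wx": 0,"wy": 0,"wz": 0.0755},{"tx": 1.698,"ty": -1.684,"tz": -0.685,"wx": 0,"wy": 0,"wz": 0.0755},{"tx": 1.698,"ty": -1.684,"tz": -0.685,"wx": 0,"wy": 0,"wz": 0.0755},{"tx": 1.698,"ty": -1.684,"tz": -0.685,"wx": 0,"wy": 0,"wz": 0.0755}]'

```text
time_s: 8.85
ee_pos: [437.4, 264.2, 190.4]
ee_rot: [-180.0, 0.0, 19.8]
force: [0.8, 0.2, -1.8]
gripper_width: 17.7
gripper_force: 55.0
```

Emit:
move_arm --plan '[{"tx": 0,"ty": 0,"tz": 0,"wx": 0,"wy": 0,"wz": 0},{"tx": 0,"ty": 0,"tz": 0,"wx": 0,"wy": 0,"wz": 0}]'

```text
time_s: 9.02
ee_pos: [438.0, 263.8, 189.9]
ee_rot: [180.0, 0.0, 20.2]
force: [-0.3, 0.5, -2.4]
gripper_width: 17.5
gripper_force: 55.0
```

```bash
python3 - <<'E'
from h import *
import pickle
f=snap("wrist","w5.png",(0,0,560,300),1.42); pickle.dump((f,cur()),open("w5.pkl","wb"))
E
```

```text
(no output)
```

View pics/w5.png

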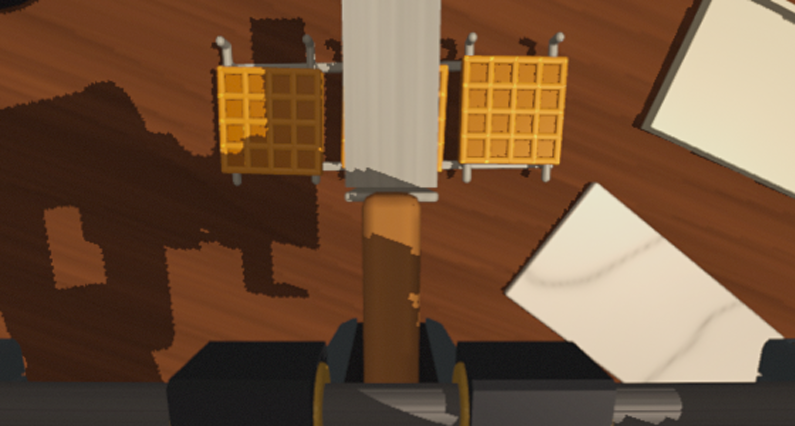

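The lane rails' near ends are at about (237,180), (315,180), (467,177) and (546,177). Their upturned tips are at (221,42), (309,42), (472,38) and (559,37). The blade is seen over the middle lane, columns 342-440.

```bash
python3 - <<'E'
from h import *
import pickle; f,C=pickle.load(open("w5.pkl","rb"))
q=lambda x,y,z:pt(f,(x+.5)/1.42-.5,(y+.5)/1.42-.5,z)[:2]
near=np.array([q(*p,21) for p in[(237,178),(315,178),(467,176),(546,176)]])
far=np.array([q(*p,37) for p in[(221,42),(309,42),(472,38),(559,37)]])
ang=lambda v:np.degrees(np.arctan2(v[1],v[0])).round(2)
print(near.round(1).tolist(),far.round(1).tolist()); print([ang(far[i]-near[i]) for i in range(4)],[np.linalg.norm(far[i]-near[i]).round(1) for i in range(4)])
print("y-ax-90",ang(near[0]-near[3])-90,ang(far[0]-far[3])-90,np.linalg.norm(near[0]-near[3]),np.linalg.norm(far[0]-far[3]))
for nm,c in dict(L=[(218,67),(323,67),(323,174),(222,174)],R=[(461,57),(567,57),(560,163),(461,163)],M=[(342,66),(447,66),(443,168),(343,168)]).items():
    c=np.array([q(*p,38) for p in c]); print(nm,c.mean(0).round(1),[ang(c[0]-c[3]),ang(c[1]-c[2]),ang(c[0]-c[1])-90,ang(c[3]-c[2])-90])
print("tool c",(px(f,[(C@[100,y,8,1])[:3] for y in(-19,0,19)])*1.42).round(1).tolist(),(px(f,[(C@[65,y,8,1])[:3] for y in(-19,0,19)])*1.42).round(1).tolist())
# fit rack: least squares over rail points
from scipy.optimize import least_squares
mod=np.array([[-45,113],[-45,55],[-45,-55],[-45,-113],[47,113],[47,55],[47,-55],[47,-113]],float)
# near y of lane rails: +-29
obs=np.vstack([near,far])
def res(p): 
    c,s=np.cos(p[2]),np.sin(p[2]); return (mod@np.array([[c,s],[-s,c]])+p[:2]-obs).ravel()
r=least_squares(res,[539,300,.35]); print(r.x[:2],np.degrees(r.x[2]),r.fun.reshape(-1,2).round(1).tolist())
E
```

```text
[[458.8, 391.4], [478.2, 337.8], [517.6, 234.2], [537.7, 180.0]] [[541.6, 421.5], [561.3, 366.7], [600.4, 266.8], [621.1, 213.2]]
[np.float64(19.94), np.float64(19.2), np.float64(21.46), np.float64(21.68)] [np.float64(88.1), np.float64(87.9), np.float64(89.0), np.float64(89.8)]
y-ax-90 20.47 20.89 225.64837863741076 222.94599088471608
L [504.8 375.1] [np.float64(17.94), np.float64(18.35), np.float64(19.760000000000005), np.float64(19.909999999999997)]
R [567.4 224. ] [np.float64(21.91), np.float64(20.54), np.float64(20.480000000000004), np.float64(20.310000000000002)]
M [535.4 297.7] [np.float64(19.45), np.float64(19.14), np.float64(20.120000000000005), np.float64(20.11)]
tool c [[346.0, 93.1], [393.4, 93.1], [440.8, 93.1]] [[347.7, 182.3], [393.3, 182.2], [438.9, 182.3]]
[538.65689312 301.10431316] 20.723266811940682 [[-2.2, -0.6], [-1.1, -1.1], [-1.6, -0.5], [-1.1, -0.5], [1.0, 1.9], [1.9, 2.5], [1.7, -0.5], [1.5, -1.2]]
```

```bash
python3 - <<'E'
from h import *
A=go(cur(),tgt(372,147.8,190,20.6),6); go(A,tgt(372,147.8,21,20.6),10)
E
```

```text
6 x {tx:-1.687 ty:1.419 tz:-0.005 wx:0.0001 wy:0.0003 wz:-0.0014}
 10 x {tx:-0.000 ty:-0.000 tz:1.690 wx:0.0000 wy:0.0000 wz:0.0000}
```

Emit:
move_arm --plan '[{"tx": -1.687,"ty": 1.419,"tz": 0,"wx": 0,"wy": 0,"wz": -0.0014},{"tx": -1.687,"ty": 1.419,"tz": 0,"wx": 0,"wy": 0,"wz": -0.0014},{"tx": -1.687,"ty": 1.419,"tz": 0,"wx": 0,"wy": 0,"wz": -0.0014},{"tx": -1.687,"ty": 1.419,"tz": 0,"wx": 0,"wy": 0,"wz": -0.0014},{"tx": -1.687,"ty": 1.419,"tz": 0,"wx": 0,"wy": 0,"wz": -0.0014},{"tx": -1.687,"ty": 1.419,"tz": 0,"wx": 0,"wy": 0,"wz": -0.0014},{"tx": 0,"ty": 0,"tz": 0,"wx": 0,"wy": 0,"wz": 0}]'

```text
time_s: 9.65
ee_pos: [368.7, 144.3, 189.5]
ee_rot: [179.9, 0.2, 20.4]
force: [-0.5, -0.6, -2.6]
gripper_width: 17.8
gripper_force: 55.0
```

Emit:
move_arm --plan '[{"tx": 0,"ty": 0,"tz": 1.69,"wx": 0,"wy": 0,"wz": 0},{"tx": 0,"ty": 0,"tz": 1.69,"wx": 0,"wy": 0,"wz": 0},{"tx": 0,"ty": 0,"tz": 1.69,"wx": 0,"wy": 0,"wz": 0},{"tx": 0,"ty": 0,"tz": 1.69,"wx": 0,"wy": 0,"wz": 0},{"tx": 0,"ty": 0,"tz": 1.69,"wx": 0,"wy": 0,"wz": 0},{"tx": 0,"ty": 0,"tz": 1.69,"wx": 0,"wy": 0,"wz": 0},{"tx": 0,"ty": 0,"tz": 1.69,"wx": 0,"wy": 0,"wz": 0},{"tx": 0,"ty": 0,"tz": 1.69,"wx": 0,"wy": 0,"wz": 0},{"tx": 0,"ty": 0,"tz": 1.69,"wx": 0,"wy": 0,"wz": 0},{"tx": 0,"ty": 0,"tz": 1.69,"wx": 0,"wy": 0,"wz": 0},{"tx": 0,"ty": 0,"tz": 0,"wx": 0,"wy": 0,"wz": 0},{"tx": 0,"ty": 0,"tz": 0,"wx": 0,"wy": 0,"wz": 0}]'

```text
time_s: 10.65
ee_pos: [371.8, 147.7, 20.7]
ee_rot: [-180.0, 0.1, 20.5]
force: [0.4, 0.1, -1.8]
gripper_width: 17.5
gripper_force: 55.0
```

```bash
python3 - <<'E'
from h import *
go(cur(),tgt(473.8,186,21,20.6),10)
f=snap("scene","s3.png",(300,110,450,225),5)
E
```

```text
10 x {tx:1.090 ty:-0.000 tz:-0.004 wx:-0.0000 wy:0.0002 wz:-0.0002}
```

View pics/s3.png

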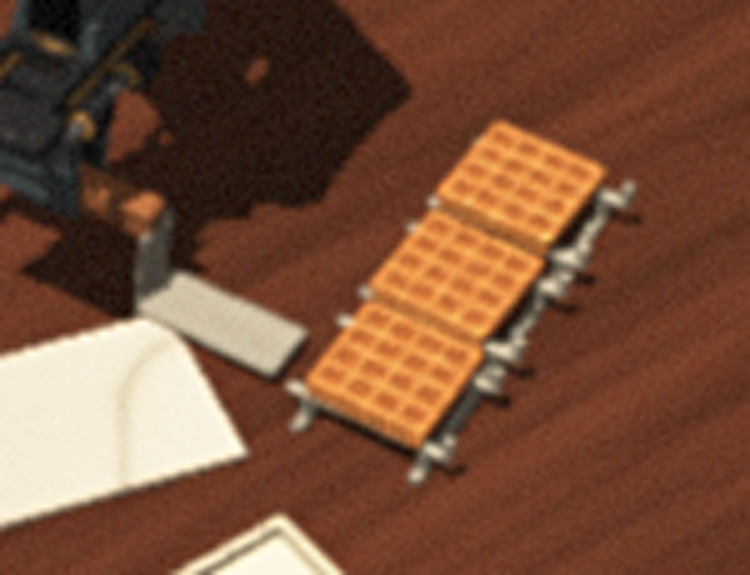

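```bash
python3 - <<'E'
from h import *
f=snap("scene"); C=cur()
c=lambda P:(px(f,P)-[300,110])*5+2
print("tipL,R,neckL,R",c([(C@[x,y,z,1])[:3] for x,y,z in((150,-20,6.8),(150,18,6.8),(63,-20,6.8),(63,18,6.8))]).round(0).tolist())
E
```

```text
tipL,R,neckL,R [[311.0, 325.0], [278.0, 367.0], [176.0, 263.0], [141.0, 304.0]]
```

Emit:
move_arm --plan '[{"tx": 1.09,"ty": 0,"tz": 0,"wx": 0,"wy": 0,"wz": 0},{"tx": 1.09,"ty": 0,"tz": 0,"wx": 0,"wy": 0,"wz": 0}]'

```text
time_s: 10.92
ee_pos: [394.1, 156.3, 21.9]
ee_rot: [-180.0, -0.1, 20.5]
force: [-0.2, 0.0, -1.6]
gripper_width: 17.2
gripper_force: 55.0
```

Emit:
move_arm --plan '[{"tx": 0,"ty": 0,"tz": -0.2,"wx": 0,"wy": 0,"wz": 0},{"tx": 1.06,"ty": 0,"tz": 0,"wx": 0,"wy": 0,"wz": 0},{"tx": 1.06,"ty": 0,"tz": 0,"wx": 0,"wy": 0,"wz": 0},{"tx": 1.06,"ty": 0,"tz": 0,"wx": 0,"wy": 0,"wz": 0},{"tx": 1.06,"ty": 0,"tz": 0,"wx": 0,"wy": 0,"wz": 0},{"tx": 0,"ty": 0,"tz": 0,"wx": 0,"wy": 0,"wz": 0}]'

```text
time_s: 11.42
ee_pos: [435.9, 171.9, 23.2]
ee_rot: [-180.0, -0.2, 20.5]
force: [1.1, -0.3, -2.0]
gripper_width: 17.4
gripper_force: 55.0
```

Emit:
move_arm --plan '[{"tx": 1.06,"ty": 0,"tz": 0,"wx": 0,"wy": 0,"wz": 0},{"tx": 1.06,"ty": 0,"tz": 0,"wx": 0,"wy": 0,"wz": 0},{"tx": 1.06,"ty": 0,"tz": 0,"wx": 0,"wy": 0,"wz": 0},{"tx": 1.0,"ty": 0,"tz": 0,"wx": 0,"wy": 0,"wz": 0},{"tx": 0,"ty": 0,"tz": 0,"wx": 0,"wy": 0,"wz": 0},{"tx": 0,"ty": 0,"tz": 0,"wx": 0,"wy": 0,"wz": 0}]'

```text
time_s: 11.92
ee_pos: [472.1, 185.5, 22.8]
ee_rot: [-180.0, 0.0, 20.5]
force: [-0.3, 0.4, -2.7]
gripper_width: 18.0
gripper_force: 55.0
```

```bash
python3 - <<'E'
from h import *
print(env.state()['ee_pos'],env.state()['force'])
f=snap("wrist","w6.png",(150,0,420,200),2.6)
import pickle; pickle.dump((f,cur()),open("w6.pkl","wb"))
E
```

```text
[472.13499072 185.48151392  22.81816584] [-0.28671451  0.36664069 -2.68922233]
```

View pics/w6.png

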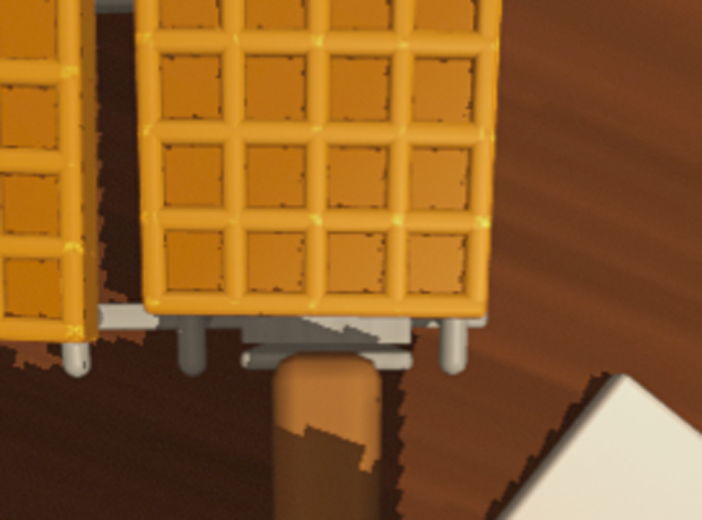

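The blade sits under the waffle, centred between the rails (193 and 453), with the neck just clear of the waffle's edge. Lifting now.

Emit:
move_arm --plan '[{"tx": 0,"ty": 0,"tz": -0.3,"wx": 0,"wy": 0,"wz": 0},{"tx": 0,"ty": 0,"tz": -0.3,"wx": 0,"wy": 0,"wz": 0},{"tx": 0,"ty": 0,"tz": -0.3,"wx": 0,"wy": 0,"wz": 0},{"tx": 0,"ty": 0,"tz": -0.5,"wx": 0,"wy": 0,"wz": 0},{"tx": 0,"ty": 0,"tz": -0.8,"wx": 0,"wy": 0,"wz": 0},{"tx": 0,"ty": 0,"tz": -1.1,"wx": 0,"wy": 0,"wz": 0},{"tx": 0,"ty": 0,"tz": -1.3,"wx": 0,"wy": 0,"wz": 0},{"tx": 0,"ty": 0,"tz": -1.3,"wx": 0,"wy": 0,"wz": 0},{"tx": 0,"ty": 0,"tz": -1.2,"wx": 0,"wy": 0,"wz": 0},{"tx": 0,"ty": 0,"tz": -0.9,"wx": 0,"wy": 0,"wz": 0},{"tx": 0,"ty": 0,"tz": -0.5,"wx": 0,"wy": 0,"wz": 0},{"tx": 0,"ty": 0,"tz": 0,"wx": 0,"wy": 0,"wz": 0}]'

```text
time_s: 12.97
ee_pos: [472.5, 185.6, 109.4]
ee_rot: [-180.0, -0.2, 20.5]
force: [-0.5, -0.3, -3.6]
gripper_width: 17.6
gripper_force: 55.0
```

```bash
cat >> h.py <<'E'
def quad(mask,z,f,lo=200):
    out=[]
    for c in cv2.findContours(mask,cv2.RETR_EXTERNAL,cv2.CHAIN_APPROX_NONE)[0]:
        if cv2.contourArea(c)<lo: continue
        b=cv2.boxPoints(cv2.minAreaRect(c)); out.append(np.array([pt(f,*p,z)[:2] for p in b]))
    return out
def platter(f):
    im=f["color"].astype(int); m=((im.min(2)>150)).astype(np.uint8)
    for q in quad(m,15,f,1500):
        a,b=np.linalg.norm(q[1]-q[0]),np.linalg.norm(q[2]-q[1])
        if 235<max(a,b)<275 and 95<min(a,b)<135:
            e=(q[1]-q[0]) if a>b else (q[2]-q[1]); e=e*np.sign(e[1])
            if abs(e[0])<60 : print("platter",q.mean(0).round(1),"yaw",(np.degrees(np.arctan2(e[1],e[0]))-90).round(1),a.round(),b.round())
def waffles(f,z=38):
    im=f["color"].astype(int); m=((im[:,:,0]>180)&(im[:,:,2]<120)&(im[:,:,0]-im[:,:,2]>90)).astype(np.uint8)
    m=cv2.morphologyEx(m,cv2.MORPH_CLOSE,np.ones((3,3)))
    for q in quad(m,z,f,150): print("orange",q.mean(0).round(1),np.linalg.norm(q[1]-q[0]).round(),np.linalg.norm(q[2]-q[1]).round())
S=np.array([0,-0.9,9.8])  # server origin in tool
def eeT(tip,yaw,nose=0):  # ee pose with blade tip underside at world tip
    M=tgt(0,0,0,yaw,nose); M[:3,3]=np.array(tip)-M[:3,:3]@(S+[150,0,0]); return M
E
python3 - <<'E'
from h import *
import pickle
platter(pickle.load(open("top.pkl","rb"))); waffles(pickle.load(open("top.pkl","rb")))
f=snap("top"); platter(f); waffles(f)
A=cur(); B=go(A,eeT([679.3,-89.7,95],-1.2),22); B2=go(B,eeT([679.3,-89.7,25],-1.2),8); B3=go(B2,eeT([679.3,-89.7,10],-1.2,22),10); print(B.round(1)[:3,3],B3.round(1)[:3,3])
E
```

```text
platter [649.9 -10.2] yaw -1.5 114.0 259.0
orange [ 289. -634.] 111.0 50.0
orange [ 279.2 -811.5] 125.0 154.0
orange [ 351.  -637.4] 57.0 117.0
orange [451.9 -14.9] 14.0 122.0
orange [ 419.7 -250.3] 186.0 117.0
orange [504.1 374.2] 71.0 71.0
orange [ 527.2 -498.7] 63.0 60.0
orange [535.3 296.1] 71.0 71.0
orange [567.4 222.1] 72.0 72.0
orange [459.  784.9] 25.0 529.0
orange [ 758.4 -343.2] 131.0 36.0
orange [810.6 131.6] 54.0 52.0
platter [650.3 -10.2] yaw -1.6 113.0 259.0
orange [ 289. -634.] 111.0 50.0
orange [ 279.2 -811.5] 125.0 154.0
orange [203.8 783.7] 343.0 15.0
orange [ 351.  -637.4] 57.0 117.0
orange [ 419.7 -250.3] 186.0 117.0
orange [ 521.7 -507.5] 58.0 42.0
orange [577.6 239.3] 75.0 76.0
orange [ 758.4 -343.2] 131.0 36.0
orange [810.6 131.6] 54.0 52.0
 22 x {tx:0.039 ty:1.274 tz:0.017 wx:-0.0000 wy:-0.0000 wz:0.0172}
 8 x {tx:-0.000 ty:-0.000 tz:0.875 wx:0.0000 wy:0.0000 wz:-0.0000}
 10 x {tx:0.075 ty:0.000 tz:-0.426 wx:0.0000 wy:-0.0384 wz:-0.0000}
[529.3 -87.5 104.8] [543.9 -87.8  75.3]
```

Emit:
move_arm --plan '[{"tx": 0.01,"ty": 0.42,"tz": 0,"wx": 0,"wy": 0,"wz": 0.006},{"tx": 0.03,"ty": 0.85,"tz": 0.017,"wx": 0,"wy": 0,"wz": 0.0112},{"tx": 0.04,"ty": 1.274,"tz": 0.017,"wx": 0,"wy": 0,"wz": 0.0172},{"tx": 0.04,"ty": 1.274,"tz": 0.017,"wx": 0,"wy": 0,"wz": 0.0172},{"tx": 0.04,"ty": 1.274,"tz": 0.017,"wx": 0,"wy": 0,"wz": 0.0172},{"tx": 0.04,"ty": 1.274,"tz": 0.017,"wx": 0,"wy": 0,"wz": 0.0172},{"tx": 0.04,"ty": 1.274,"tz": 0.017,"wx": 0,"wy": 0,"wz": 0.0172},{"tx": 0.04,"ty": 1.274,"tz": 0.017,"wx": 0,"wy": 0,"wz": 0.0172},{"tx": 0.04,"ty": 1.274,"tz": 0.017,"wx": 0,"wy": 0,"wz": 0.0172},{"tx": 0.04,"ty": 1.274,"tz": 0.017,"wx": 0,"wy": 0,"wz": 0.0172},{"tx": 0.04,"ty": 1.274,"tz": 0.017,"wx": 0,"wy": 0,"wz": 0.0172},{"tx": 0.04,"ty": 1.274,"tz": 0.017,"wx": 0,"wy": 0,"wz": 0.0172}]'

```text
time_s: 14.02
ee_pos: [513.7, 50.4, 106.1]
ee_rot: [-180.0, -0.0, 9.6]
force: [-0.0, -0.2, -2.5]
gripper_width: 17.5
gripper_force: 55.0
```

Emit:
move_arm --plan '[{"tx": 0.04,"ty": 1.274,"tz": 0.017,"wx": 0,"wy": 0,"wz": 0.0172},{"tx": 0.04,"ty": 1.274,"tz": 0.017,"wx": 0,"wy": 0,"wz": 0.0172},{"tx": 0.04,"ty": 1.274,"tz": 0.017,"wx": 0,"wy": 0,"wz": 0.0172},{"tx": 0.04,"ty": 1.274,"tz": 0.017,"wx": 0,"wy": 0,"wz": 0.0172},{"tx": 0.04,"ty": 1.274,"tz": 0.017,"wx": 0,"wy": 0,"wz": 0.0172},{"tx": 0.04,"ty": 1.274,"tz": 0.017,"wx": 0,"wy": 0,"wz": 0.0172},{"tx": 0.04,"ty": 1.274,"tz": 0.017,"wx": 0,"wy": 0,"wz": 0.0172},{"tx": 0.04,"ty": 1.274,"tz": 0.017,"wx": 0,"wy": 0,"wz": 0.0172},{"tx": 0.04,"ty": 1.274,"tz": 0.017,"wx": 0,"wy": 0,"wz": 0.0172},{"tx": 0.04,"ty": 1.274,"tz": 0.017,"wx": 0,"wy": 0,"wz": 0.0172},{"tx": 0.03,"ty": 0.85,"tz": 0.01,"wx": 0,"wy": 0,"wz": 0.0112},{"tx": 0.01,"ty": 0.42,"tz": 0,"wx": 0,"wy": 0,"wz": 0.006}]'

```text
time_s: 15.02
ee_pos: [529.4, -88.8, 104.3]
ee_rot: [180.0, -0.0, -1.3]
force: [-0.1, 0.3, -2.9]
gripper_width: 17.7
gripper_force: 55.0
```

Emit:
move_arm --plan '[{"tx": 0,"ty": 0,"tz": 0.4,"wx": 0,"wy": 0,"wz": 0},{"tx": 0,"ty": 0,"tz": 0.8,"wx": 0,"wy": 0,"wz": 0},{"tx": 0,"ty": 0,"tz": 1.1,"wx": 0,"wy": 0,"wz": 0},{"tx": 0,"ty": 0,"tz": 1.1,"wx": 0,"wy": 0,"wz": 0},{"tx": 0,"ty": 0,"tz": 1.1,"wx": 0,"wy": 0,"wz": 0},{"tx": 0,"ty": 0,"tz": 1.1,"wx": 0,"wy": 0,"wz": 0},{"tx": 0,"ty": 0,"tz": 0.8,"wx": 0,"wy": 0,"wz": 0},{"tx": 0,"ty": 0,"tz": 0.4,"wx": 0,"wy": 0,"wz": 0},{"tx": 0,"ty": 0,"tz": 0,"wx": 0,"wy": 0,"wz": 0},{"tx": 0,"ty": 0,"tz": 0,"wx": 0,"wy": 0,"wz": 0}]'

```text
time_s: 15.85
ee_pos: [529.5, -87.1, 36.3]
ee_rot: [-180.0, 0.0, -1.2]
force: [0.5, -0.6, -1.9]
gripper_width: 17.6
gripper_force: 55.0
```

```bash
python3 - <<'E'
from h import *
f=snap("top"); platter(f); waffles(f)
A=cur(); print(A[:3,3].round(1)); B3=go(A,eeT([679.3,-89.7,10],-1.3,22),10)
B4=go(B3,eeT([612,-88.2,13],-1.3,22),10); 
w=snap("wrist","w7.png",(150,0,420,200),2.6)
E
```

```text
platter [652.1  -9.5] yaw -0.6 259.0 113.0
orange [ 280.7 -811.5] 125.0 157.0
orange [ 320.  -634.9] 117.0 118.0
orange [ 419.4 -250.4] 188.0 119.0
orange [504.1 374.2] 73.0 71.0
orange [ 525.7 -500.1] 63.0 66.0
orange [535.9 295.8] 72.0 72.0
orange [643.  -86.3] 66.0 48.0
orange [379.5 782.4] 28.0 694.0
orange [ 760.7 -342.1] 134.0 39.0
orange [810.6 130.1] 57.0 52.0
[529.8 -87.2  36.6]
 10 x {tx:0.073 ty:0.000 tz:-0.407 wx:0.0000 wy:-0.0385 wz:0.0002}
 10 x {tx:-0.635 ty:0.000 tz:0.224 wx:0.0000 wy:0.0000 wz:0.0000}
```

Emit:
move_arm --plan '[{"tx": 0.073,"ty": 0,"tz": -0.407,"wx": 0,"wy": -0.0385,"wz": 0},{"tx": 0.073,"ty": 0,"tz": -0.407,"wx": 0,"wy": -0.0385,"wz": 0},{"tx": 0.073,"ty": 0,"tz": -0.407,"wx": 0,"wy": -0.0385,"wz": 0},{"tx": 0.073,"ty": 0,"tz": -0.407,"wx": 0,"wy": -0.0385,"wz": 0},{"tx": 0.073,"ty": 0,"tz": -0.407,"wx": 0,"wy": -0.0385,"wz": 0},{"tx": 0.073,"ty": 0,"tz": -0.407,"wx": 0,"wy": -0.0385,"wz": 0},{"tx": 0.073,"ty": 0,"tz": -0.407,"wx": 0,"wy": -0.0385,"wz": 0},{"tx": 0.073,"ty": 0,"tz": -0.407,"wx": 0,"wy": -0.0385,"wz": 0},{"tx": 0.073,"ty": 0,"tz": -0.407,"wx": 0,"wy": -0.0385,"wz": 0},{"tx": 0.073,"ty": 0,"tz": -0.407,"wx": 0,"wy": -0.0385,"wz": 0}]'

```text
time_s: 16.78
ee_pos: [544.5, -87.7, 75.8]
ee_rot: [180.0, 22.0, -1.2]
force: [-0.5, -0.7, -1.6]
gripper_width: 17.4
gripper_force: 55.0
```

Emit:
move_arm --plan '[{"tx": 0,"ty": 0,"tz": 0,"wx": 0,"wy": 0,"wz": 0},{"tx": 0,"ty": 0,"tz": 0,"wx": 0,"wy": 0,"wz": 0},{"tx": 0,"ty": 0,"tz": 0,"wx": 0,"wy": 0,"wz": 0},{"tx": 0,"ty": 0,"tz": 0,"wx": 0,"wy": 0,"wz": 0}]'

```text
time_s: 17.12
ee_pos: [543.0, -87.6, 75.2]
ee_rot: [-180.0, 22.0, -1.2]
force: [-0.9, 0.5, -2.3]
gripper_width: 17.9
gripper_force: 55.0
```

```bash
python3 - <<'E'
from h import *
f=snap("top"); platter(f); waffles(f,20)
A=cur(); print(A[:3,3].round(1),(A@[*(S+[150,0,0]),1])[:3].round(1)); 
B4=go(A,eeT([612,-88.2,13],-1.3,22),10); 
E
```

```text
orange [ 278.7 -821.7] 126.0 159.0
orange [ 318.4 -642.8] 119.0 120.0
orange [ 418.7 -252.4] 193.0 121.0
orange [504.6 379.7] 74.0 73.0
orange [ 528.4 -506.2] 64.0 64.0
orange [537.5 300.1] 74.0 73.0
orange [378.7 793.6] 29.0 704.0
orange [ 765.6 -346.3] 136.0 38.0
orange [815.6 132.6] 58.0 53.0
[543.  -87.6  75.2] [678.3 -89.5   9.9]
 10 x {tx:-0.627 ty:-0.001 tz:0.220 wx:0.0001 wy:0.0001 wz:0.0002}
```

Emit:
move_arm --plan '[{"tx": -0.63,"ty": 0,"tz": 0.22,"wx": 0,"wy": 0,"wz": 0},{"tx": -0.63,"ty": 0,"tz": 0.22,"wx": 0,"wy": 0,"wz": 0},{"tx": -0.63,"ty": 0,"tz": 0.22,"wx": 0,"wy": 0,"wz": 0},{"tx": -0.63,"ty": 0,"tz": 0.22,"wx": 0,"wy": 0,"wz": 0},{"tx": -0.63,"ty": 0,"tz": 0.22,"wx": 0,"wy": 0,"wz": 0},{"tx": -0.63,"ty": 0,"tz": 0.22,"wx": 0,"wy": 0,"wz": 0},{"tx": -0.63,"ty": 0,"tz": 0.22,"wx": 0,"wy": 0,"wz": 0},{"tx": -0.63,"ty": 0,"tz": 0.22,"wx": 0,"wy": 0,"wz": 0},{"tx": -0.63,"ty": 0,"tz": 0.22,"wx": 0,"wy": 0,"wz": 0},{"tx": -0.63,"ty": 0,"tz": 0.22,"wx": 0,"wy": 0,"wz": 0}]'

```text
time_s: 18.0
ee_pos: [476.2, -86.2, 78.3]
ee_rot: [-180.0, 22.0, -1.2]
force: [0.2, 0.2, -1.5]
gripper_width: 17.5
gripper_force: 55.0
```

Emit:
move_arm --plan '[{"tx": 0,"ty": 0,"tz": 0,"wx": 0,"wy": 0,"wz": 0},{"tx": 0,"ty": 0,"tz": 0,"wx": 0,"wy": 0,"wz": 0},{"tx": -0.56,"ty": 0,"tz": -1.39,"wx": 0,"wy": 0,"wz": 0},{"tx": -0.56,"ty": 0,"tz": -1.39,"wx": 0,"wy": 0,"wz": 0},{"tx": -0.56,"ty": 0,"tz": -1.39,"wx": 0,"wy": 0,"wz": 0},{"tx": -0.56,"ty": 0,"tz": -1.39,"wx": 0,"wy": 0,"wz": 0},{"tx": -0.56,"ty": 0,"tz": -1.39,"wx": 0,"wy": 0,"wz": 0},{"tx": 0,"ty": 0,"tz": 0,"wx": 0,"wy": 0,"wz": 0},{"tx": 0,"ty": 0,"tz": 0,"wx": 0,"wy": 0,"wz": 0}]'

```text
time_s: 18.75
ee_pos: [477.8, -86.3, 153.2]
ee_rot: [180.0, 21.9, -1.2]
force: [-0.2, -0.7, -2.6]
gripper_width: 17.6
gripper_force: 55.0
```

```bash
python3 - <<'E'
from h import *
f=snap("top"); platter(f); waffles(f,18)
# to rack lane M pre-insert: back off, level, turn
A=cur(); print(A[:3,3].round(1))
o=np.array([538.7,301.1]);u=np.array([np.cos(np.radians(20.6)),np.sin(np.radians(20.6))])
for nm,c,wx in(("M",o,-4.3),("L",o+84*np.array([-u[1],u[0]]),-5.6)):
    p=c-60*u; q=c+(wx+49)*u; print(nm,eeT([*p,14],20.6)[:3,3].round(1),eeT([*q,14],20.6)[:3,3].round(1))
p=o-60*u; B=go(A,eeT([*p,130],20.6),14); B=go(B,eeT([*p,14],20.6),10)
E
```

```text
orange [ 278.4 -822.9] 127.0 159.0
orange [ 318.3 -643.6] 119.0 120.0
orange [ 419.  -252.6] 194.0 120.0
orange [505.2 380.5] 74.0 72.0
orange [ 528.6 -506.8] 64.0 64.0
orange [537.5 301. ] 73.0 73.0
orange [378.7 794.9] 29.0 705.0
orange [ 765.6 -346.5] 136.0 39.0
orange [816.2 132.9] 58.0 53.0
[477.1 -86.2 152.5]
M [342.4 226.4  23.8] [440.4 263.2  23.8]
L [312.9 305.   23.8] [409.7 341.4  23.8]
 14 x {tx:-0.573 ty:-2.366 tz:0.243 wx:-0.0052 wy:0.0272 wz:-0.0268}
 10 x {tx:0.000 ty:0.000 tz:1.160 wx:0.0000 wy:0.0000 wz:0.0000}
```

Emit:
move_arm --plan '[{"tx": -0.573,"ty": -2.366,"tz": 0.243,"wx": -0.0052,"wy": 0.0272,"wz": -0.0268},{"tx": -0.573,"ty": -2.366,"tz": 0.243,"wx": -0.0052,"wy": 0.0272,"wz": -0.0268},{"tx": -0.573,"ty": -2.366,"tz": 0.243,"wx": -0.0052,"wy": 0.0272,"wz": -0.0268},{"tx": -0.573,"ty": -2.366,"tz": 0.243,"wx": -0.0052,"wy": 0.0272,"wz": -0.0268},{"tx": -0.573,"ty": -2.366,"tz": 0.243,"wx": -0.0052,"wy": 0.0272,"wz": -0.0268},{"tx": -0.573,"ty": -2.366,"tz": 0.243,"wx": -0.0052,"wy": 0.0272,"wz": -0.0268},{"tx": -0.573,"ty": -2.366,"tz": 0.243,"wx": -0.0052,"wy": 0.0272,"wz": -0.0268},{"tx": -0.573,"ty": -2.366,"tz": 0.243,"wx": -0.0052,"wy": 0.0272,"wz": -0.0268},{"tx": -0.573,"ty": -2.366,"tz": 0.243,"wx": -0.0052,"wy": 0.0272,"wz": -0.0268},{"tx": -0.573,"ty": -2.366,"tz": 0.243,"wx": -0.0052,"wy": 0.0272,"wz": -0.0268},{"tx": -0.573,"ty": -2.366,"tz": 0.243,"wx": -0.0052,"wy": 0.0272,"wz": -0.0268},{"tx": -0.573,"ty": -2.366,"tz": 0.243,"wx": -0.0052,"wy": 0.0272,"wz": -0.0268}]'

```text
time_s: 19.8
ee_pos: [366.9, 185.6, 143.3]
ee_rot: [-179.5, 3.2, 17.6]
force: [0.1, 0.9, -2.5]
gripper_width: 17.8
gripper_force: 55.0
```

Emit:
move_arm --plan '[{"tx": -0.573,"ty": -2.366,"tz": 0.243,"wx": -0.0052,"wy": 0.0272,"wz": -0.0268},{"tx": -0.573,"ty": -2.366,"tz": 0.243,"wx": -0.0052,"wy": 0.0272,"wz": -0.0268},{"tx": 0,"ty": 0,"tz": 0,"wx": 0,"wy": 0,"wz": 0},{"tx": 0,"ty": 0,"tz": 0,"wx": 0,"wy": 0,"wz": 0}]'

```text
time_s: 20.13
ee_pos: [340.8, 226.3, 139.4]
ee_rot: [180.0, 0.1, 20.8]
force: [-0.1, 0.1, -1.5]
gripper_width: 17.9
gripper_force: 55.0
```

```bash
python3 - <<'E'
from h import *
import pickle
f=snap("top","t5.png",(150,100,350,225),4); platter(f); waffles(f,18); pickle.dump(f,open("t5.pkl","wb"))
A=cur(); print(A[:3,3].round(1)); B=go(A,eeT([482.5,280,14],20.6),10)
E
```

```text
platter [650.  -10.2] yaw -1.5 114.0 259.0
orange [ 286.9 -642.7] 112.0 51.0
orange [ 276.9 -822.8] 126.0 156.0
orange [ 349.7 -646.2] 58.0 119.0
orange [ 419.5 -253.3] 189.0 118.0
orange [505.2 380.5] 72.0 72.0
orange [ 528.6 -505.3] 64.0 61.0
orange [536.9 301.3] 72.0 72.0
orange [659.8 -90. ] 67.0 70.0
orange [377.1 796.4] 25.0 702.0
orange [ 763.2 -347.6] 133.0 37.0
orange [816.2 134.4] 55.0 53.0
[341.8 226.  139.7]
 10 x {tx:0.008 ty:-0.002 tz:1.159 wx:0.0001 wy:0.0001 wz:0.0001}
```

View pics/t5.png

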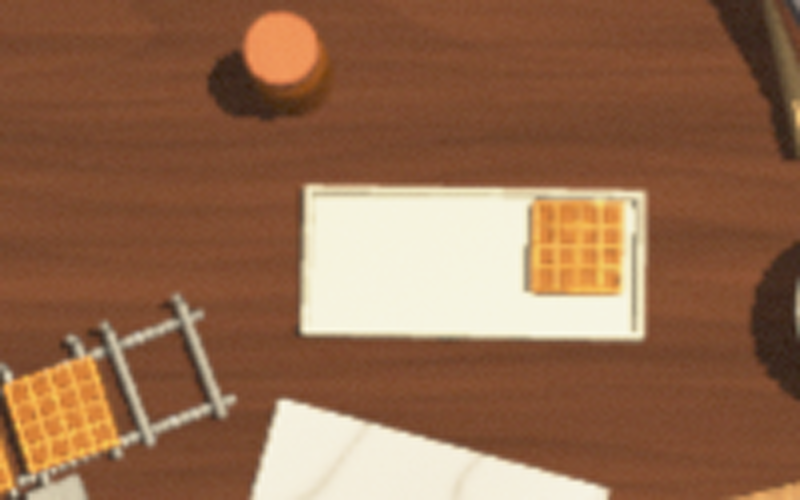

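The first waffle lies flat in the platter, centred at about (577,247) in the picture. It is against the far wall with room to its left. Repeating for the middle lane.

Emit:
move_arm --plan '[{"tx": 0.01,"ty": 0,"tz": 1.159,"wx": 0,"wy": 0,"wz": 0},{"tx": 0.01,"ty": 0,"tz": 1.159,"wx": 0,"wy": 0,"wz": 0},{"tx": 0.01,"ty": 0,"tz": 1.159,"wx": 0,"wy": 0,"wz": 0},{"tx": 0.01,"ty": 0,"tz": 1.159,"wx": 0,"wy": 0,"wz": 0},{"tx": 0.01,"ty": 0,"tz": 1.159,"wx": 0,"wy": 0,"wz": 0},{"tx": 0.01,"ty": 0,"tz": 1.159,"wx": 0,"wy": 0,"wz": 0},{"tx": 0.01,"ty": 0,"tz": 1.159,"wx": 0,"wy": 0,"wz": 0},{"tx": 0.01,"ty": 0,"tz": 1.159,"wx": 0,"wy": 0,"wz": 0},{"tx": 0.01,"ty": 0,"tz": 1.159,"wx": 0,"wy": 0,"wz": 0},{"tx": 0,"ty": 0,"tz": 1.159,"wx": 0,"wy": 0,"wz": 0},{"tx": 0,"ty": 0,"tz": 0,"wx": 0,"wy": 0,"wz": 0},{"tx": 0,"ty": 0,"tz": 0,"wx": 0,"wy": 0,"wz": 0}]'

```text
time_s: 21.18
ee_pos: [343.6, 225.7, 24.0]
ee_rot: [180.0, 0.1, 20.5]
force: [0.1, -0.1, -1.7]
gripper_width: 17.7
gripper_force: 55.0
```

Emit:
move_arm --plan '[{"tx": 1.05,"ty": 0,"tz": 0,"wx": 0,"wy": 0,"wz": 0},{"tx": 1.05,"ty": 0,"tz": 0,"wx": 0,"wy": 0,"wz": 0},{"tx": 1.05,"ty": 0,"tz": 0,"wx": 0,"wy": 0,"wz": 0},{"tx": 0,"ty": 0,"tz": 0,"wx": 0,"wy": 0,"wz": 0}]'

```text
time_s: 21.52
ee_pos: [376.9, 239.7, 25.5]
ee_rot: [-179.9, -0.3, 20.6]
force: [1.0, 0.3, -0.5]
gripper_width: 18.0
gripper_force: 55.0
```

Emit:
move_arm --plan '[{"tx": 1.05,"ty": 0,"tz": 0,"wx": 0,"wy": 0,"wz": 0},{"tx": 1.05,"ty": 0,"tz": 0,"wx": 0,"wy": 0,"wz": 0},{"tx": 1.05,"ty": 0,"tz": 0,"wx": 0,"wy": 0,"wz": 0},{"tx": 1.05,"ty": 0,"tz": 0,"wx": 0,"wy": 0,"wz": 0},{"tx": 1.05,"ty": 0,"tz": 0,"wx": 0,"wy": 0,"wz": 0},{"tx": 1.05,"ty": 0,"tz": 0,"wx": 0,"wy": 0,"wz": 0},{"tx": 1.0,"ty": 0,"tz": 0,"wx": 0,"wy": 0,"wz": 0},{"tx": 0,"ty": 0,"tz": 0,"wx": 0,"wy": 0,"wz": 0},{"tx": 0,"ty": 0,"tz": 0,"wx": 0,"wy": 0,"wz": 0}]'

```text
time_s: 22.27
ee_pos: [441.4, 263.5, 24.3]
ee_rot: [-180.0, 0.0, 20.6]
force: [-1.3, -0.0, -1.8]
gripper_width: 17.8
gripper_force: 55.0
```

Emit:
move_arm --plan '[{"tx": 0,"ty": 0,"tz": -0.3,"wx": 0,"wy": 0,"wz": 0},{"tx": 0,"ty": 0,"tz": -0.3,"wx": 0,"wy": 0,"wz": 0},{"tx": 0,"ty": 0,"tz": -0.3,"wx": 0,"wy": 0,"wz": 0},{"tx": 0,"ty": 0,"tz": -0.5,"wx": 0,"wy": 0,"wz": 0},{"tx": 0,"ty": 0,"tz": -0.8,"wx": 0,"wy": 0,"wz": 0},{"tx": 0,"ty": 0,"tz": -1.1,"wx": 0,"wy": 0,"wz": 0},{"tx": 0,"ty": 0,"tz": -1.3,"wx": 0,"wy": 0,"wz": 0},{"tx": 0,"ty": 0,"tz": -1.3,"wx": 0,"wy": 0,"wz": 0},{"tx": 0,"ty": 0,"tz": -1.2,"wx": 0,"wy": 0,"wz": 0},{"tx": 0,"ty": 0,"tz": -0.9,"wx": 0,"wy": 0,"wz": 0},{"tx": 0,"ty": 0,"tz": -0.5,"wx": 0,"wy": 0,"wz": 0},{"tx": 0,"ty": 0,"tz": 0,"wx": 0,"wy": 0,"wz": 0}]'

```text
time_s: 23.27
ee_pos: [441.7, 263.8, 111.0]
ee_rot: [-180.0, -0.2, 20.6]
force: [-0.3, 0.4, -2.6]
gripper_width: 17.8
gripper_force: 55.0
```

```bash
python3 - <<'E'
from h import *
f=snap("top"); platter(f); waffles(f,110)
go(cur(),eeT([681.5,-10.2,95],-1.3),22)
E
```

```text
platter [650.2 -10.2] yaw -1.6 113.0 259.0
orange [ 296.8 -602.7] 105.0 47.0
orange [ 287.5 -770.6] 118.0 145.0
orange [217.5 738.8] 328.0 15.0
orange [ 355.4 -605.9] 54.0 111.0
orange [ 420.5 -239.6] 176.0 110.0
orange [ 520.7 -474.6] 57.0 56.0
orange [534.  298.2] 72.0 81.0
orange [644.5 -86. ] 59.0 65.0
orange [ 740.9 -327.6] 124.0 34.0
orange [790.3 121.8] 51.0 49.0
 22 x {tx:0.188 ty:1.293 tz:0.024 wx:-0.0000 wy:-0.0001 wz:0.0174}
```

Emit:
move_arm --plan '[{"tx": 0.06,"ty": 0.43,"tz": 0,"wx": 0,"wy": 0,"wz": 0.006},{"tx": 0.13,"ty": 0.86,"tz": 0.02,"wx": 0,"wy": 0,"wz": 0.0115},{"tx": 0.188,"ty": 1.293,"tz": 0.024,"wx": 0,"wy": 0,"wz": 0.0174},{"tx": 0.188,"ty": 1.293,"tz": 0.024,"wx": 0,"wy": 0,"wz": 0.0174},{"tx": 0.188,"ty": 1.293,"tz": 0.024,"wx": 0,"wy": 0,"wz": 0.0174},{"tx": 0.188,"ty": 1.293,"tz": 0.024,"wx": 0,"wy": 0,"wz": 0.0174},{"tx": 0.188,"ty": 1.293,"tz": 0.024,"wx": 0,"wy": 0,"wz": 0.0174},{"tx": 0.188,"ty": 1.293,"tz": 0.024,"wx": 0,"wy": 0,"wz": 0.0174},{"tx": 0.188,"ty": 1.293,"tz": 0.024,"wx": 0,"wy": 0,"wz": 0.0174},{"tx": 0.188,"ty": 1.293,"tz": 0.024,"wx": 0,"wy": 0,"wz": 0.0174},{"tx": 0.188,"ty": 1.293,"tz": 0.024,"wx": 0,"wy": 0,"wz": 0.0174},{"tx": 0.188,"ty": 1.293,"tz": 0.024,"wx": 0,"wy": 0,"wz": 0.0174}]'

```text
time_s: 24.32
ee_pos: [499.1, 130.6, 106.1]
ee_rot: [180.0, 0.1, 9.5]
force: [-0.5, -0.2, -2.4]
gripper_width: 17.5
gripper_force: 55.0
```

Emit:
move_arm --plan '[{"tx": 0.188,"ty": 1.293,"tz": 0.024,"wx": 0,"wy": 0,"wz": 0.0174},{"tx": 0.188,"ty": 1.293,"tz": 0.024,"wx": 0,"wy": 0,"wz": 0.0174},{"tx": 0.188,"ty": 1.293,"tz": 0.024,"wx": 0,"wy": 0,"wz": 0.0174},{"tx": 0.188,"ty": 1.293,"tz": 0.024,"wx": 0,"wy": 0,"wz": 0.0174},{"tx": 0.188,"ty": 1.293,"tz": 0.024,"wx": 0,"wy": 0,"wz": 0.0174},{"tx": 0.188,"ty": 1.293,"tz": 0.024,"wx": 0,"wy": 0,"wz": 0.0174},{"tx": 0.188,"ty": 1.293,"tz": 0.024,"wx": 0,"wy": 0,"wz": 0.0174},{"tx": 0.188,"ty": 1.293,"tz": 0.024,"wx": 0,"wy": 0,"wz": 0.0174},{"tx": 0.188,"ty": 1.293,"tz": 0.024,"wx": 0,"wy": 0,"wz": 0.0174},{"tx": 0.188,"ty": 1.293,"tz": 0.024,"wx": 0,"wy": 0,"wz": 0.0174},{"tx": 0.13,"ty": 0.86,"tz": 0.02,"wx": 0,"wy": 0,"wz": 0.0115},{"tx": 0.06,"ty": 0.43,"tz": 0,"wx": 0,"wy": 0,"wz": 0.006}]'

```text
time_s: 25.32
ee_pos: [531.3, -9.2, 104.2]
ee_rot: [-180.0, -0.0, -1.5]
force: [0.5, -0.1, -1.9]
gripper_width: 17.5
gripper_force: 55.0
```

Emit:
move_arm --plan '[{"tx": 0,"ty": 0,"tz": 0.4,"wx": 0,"wy": 0,"wz": 0},{"tx": 0,"ty": 0,"tz": 0.8,"wx": 0,"wy": 0,"wz": 0},{"tx": 0,"ty": 0,"tz": 1.1,"wx": 0,"wy": 0,"wz": 0},{"tx": 0,"ty": 0,"tz": 1.1,"wx": 0,"wy": 0,"wz": 0},{"tx": 0,"ty": 0,"tz": 1.1,"wx": 0,"wy": 0,"wz": 0},{"tx": 0,"ty": 0,"tz": 1.1,"wx": 0,"wy": 0,"wz": 0},{"tx": 0,"ty": 0,"tz": 0.8,"wx": 0,"wy": 0,"wz": 0},{"tx": 0,"ty": 0,"tz": 0.4,"wx": 0,"wy": 0,"wz": 0},{"tx": 0,"ty": 0,"tz": 0,"wx": 0,"wy": 0,"wz": 0},{"tx": 0,"ty": 0,"tz": 0,"wx": 0,"wy": 0,"wz": 0}]'

```text
time_s: 26.15
ee_pos: [531.3, -7.4, 36.2]
ee_rot: [-180.0, -0.0, -1.3]
force: [0.2, 0.7, -2.5]
gripper_width: 17.8
gripper_force: 55.0
```

```bash
python3 - <<'E'
from h import *
f=snap("top"); platter(f); waffles(f,30)
A=cur(); print(A[:3,3].round(1)); B3=go(A,eeT([681.5,-10.2,10],-1.3,22),10)
B4=go(B3,eeT([614,-8.7,13],-1.3,22),10); 
E
```

```text
orange [ 279.8 -816.1] 125.0 158.0
orange [ 319.3 -638.4] 118.0 119.0
orange [ 418.7 -250.6] 191.0 120.0
orange [504.6 376.7] 73.0 72.0
orange [ 527.7 -502.8] 63.0 63.0
orange [658.2 -47.6] 144.0 70.0
orange [379.1 787.4] 28.0 699.0
orange [ 762.7 -344.2] 135.0 39.0
orange [812.8 131.2] 58.0 52.0
[531.6  -7.5  36.6]
 10 x {tx:0.077 ty:0.002 tz:-0.408 wx:-0.0001 wy:-0.0385 wz:-0.0001}
 10 x {tx:-0.637 ty:0.000 tz:0.225 wx:0.0000 wy:0.0000 wz:0.0000}
```

Emit:
move_arm --plan '[{"tx": 0.077,"ty": 0,"tz": -0.408,"wx": 0,"wy": -0.0385,"wz": 0},{"tx": 0.077,"ty": 0,"tz": -0.408,"wx": 0,"wy": -0.0385,"wz": 0},{"tx": 0.077,"ty": 0,"tz": -0.408,"wx": 0,"wy": -0.0385,"wz": 0},{"tx": 0.077,"ty": 0,"tz": -0.408,"wx": 0,"wy": -0.0385,"wz": 0},{"tx": 0.077,"ty": 0,"tz": -0.408,"wx": 0,"wy": -0.0385,"wz": 0},{"tx": 0.077,"ty": 0,"tz": -0.408,"wx": 0,"wy": -0.0385,"wz": 0},{"tx": 0.077,"ty": 0,"tz": -0.408,"wx": 0,"wy": -0.0385,"wz": 0},{"tx": 0.077,"ty": 0,"tz": -0.408,"wx": 0,"wy": -0.0385,"wz": 0},{"tx": 0.077,"ty": 0,"tz": -0.408,"wx": 0,"wy": -0.0385,"wz": 0},{"tx": 0.077,"ty": 0,"tz": -0.408,"wx": 0,"wy": -0.0385,"wz": 0},{"tx": 0,"ty": 0,"tz": 0,"wx": 0,"wy": 0,"wz": 0},{"tx": 0,"ty": 0,"tz": 0,"wx": 0,"wy": 0,"wz": 0}]'

```text
time_s: 27.2
ee_pos: [546.5, -8.1, 74.8]
ee_rot: [-180.0, 21.9, -1.3]
force: [-0.2, -0.0, -2.9]
gripper_width: 17.4
gripper_force: 55.0
```

Emit:
move_arm --plan '[{"tx": 0,"ty": 0,"tz": 0,"wx": 0,"wy": 0,"wz": 0},{"tx": 0,"ty": 0,"tz": 0,"wx": 0,"wy": 0,"wz": 0},{"tx": -0.63,"ty": 0,"tz": 0.22,"wx": 0,"wy": 0,"wz": 0},{"tx": -0.63,"ty": 0,"tz": 0.22,"wx": 0,"wy": 0,"wz": 0},{"tx": -0.63,"ty": 0,"tz": 0.22,"wx": 0,"wy": 0,"wz": 0},{"tx": -0.63,"ty": 0,"tz": 0.22,"wx": 0,"wy": 0,"wz": 0},{"tx": -0.63,"ty": 0,"tz": 0.22,"wx": 0,"wy": 0,"wz": 0},{"tx": -0.63,"ty": 0,"tz": 0.22,"wx": 0,"wy": 0,"wz": 0},{"tx": -0.63,"ty": 0,"tz": 0.22,"wx": 0,"wy": 0,"wz": 0},{"tx": -0.63,"ty": 0,"tz": 0.22,"wx": 0,"wy": 0,"wz": 0},{"tx": -0.63,"ty": 0,"tz": 0.22,"wx": 0,"wy": 0,"wz": 0},{"tx": -0.63,"ty": 0,"tz": 0.22,"wx": 0,"wy": 0,"wz": 0}]'

```text
time_s: 28.2
ee_pos: [478.4, -6.5, 78.2]
ee_rot: [-180.0, 22.0, -1.4]
force: [-0.4, 0.6, -2.1]
gripper_width: 17.5
gripper_force: 55.0
```

Emit:
move_arm --plan '[{"tx": 0,"ty": 0,"tz": 0,"wx": 0,"wy": 0,"wz": 0},{"tx": 0,"ty": 0,"tz": 0,"wx": 0,"wy": 0,"wz": 0},{"tx": -0.56,"ty": 0,"tz": -1.39,"wx": 0,"wy": 0,"wz": 0},{"tx": -0.56,"ty": 0,"tz": -1.39,"wx": 0,"wy": 0,"wz": 0},{"tx": -0.56,"ty": 0,"tz": -1.39,"wx": 0,"wy": 0,"wz": 0},{"tx": -0.56,"ty": 0,"tz": -1.39,"wx": 0,"wy": 0,"wz": 0},{"tx": -0.56,"ty": 0,"tz": -1.39,"wx": 0,"wy": 0,"wz": 0},{"tx": 0,"ty": 0,"tz": 0,"wx": 0,"wy": 0,"wz": 0},{"tx": 0,"ty": 0,"tz": 0,"wx": 0,"wy": 0,"wz": 0}]'

```text
time_s: 28.95
ee_pos: [480.0, -6.5, 153.2]
ee_rot: [-180.0, 21.9, -1.4]
force: [0.2, 0.9, -2.6]
gripper_width: 17.8
gripper_force: 55.0
```

```bash
python3 - <<'E'
from h import *
A=cur(); print(A[:3,3].round(1))
o=np.array([538.7,301.1]);u=np.array([np.cos(np.radians(20.6)),np.sin(np.radians(20.6))]); c=o+84*np.array([-u[1],u[0]])
B=go(A,eeT([*(c-60*u),130],20.6),14)
E
```

```text
[480.   -6.5 153.2]
 14 x {tx:-0.804 ty:-2.394 tz:0.296 wx:-0.0053 wy:0.0270 wz:-0.0270}
```

Emit:
move_arm --plan '[{"tx": -0.804,"ty": -2.394,"tz": 0.296,"wx": -0.0053,"wy": 0.027,"wz": -0.027},{"tx": -0.804,"ty": -2.394,"tz": 0.296,"wx": -0.0053,"wy": 0.027,"wz": -0.027},{"tx": -0.804,"ty": -2.394,"tz": 0.296,"wx": -0.0053,"wy": 0.027,"wz": -0.027},{"tx": -0.804,"ty": -2.394,"tz": 0.296,"wx": -0.0053,"wy": 0.027,"wz": -0.027},{"tx": -0.804,"ty": -2.394,"tz": 0.296,"wx": -0.0053,"wy": 0.027,"wz": -0.027},{"tx": -0.804,"ty": -2.394,"tz": 0.296,"wx": -0.0053,"wy": 0.027,"wz": -0.027},{"tx": -0.804,"ty": -2.394,"tz": 0.296,"wx": -0.0053,"wy": 0.027,"wz": -0.027},{"tx": -0.804,"ty": -2.394,"tz": 0.296,"wx": -0.0053,"wy": 0.027,"wz": -0.027},{"tx": -0.804,"ty": -2.394,"tz": 0.296,"wx": -0.0053,"wy": 0.027,"wz": -0.027},{"tx": -0.804,"ty": -2.394,"tz": 0.296,"wx": -0.0053,"wy": 0.027,"wz": -0.027},{"tx": -0.804,"ty": -2.394,"tz": 0.296,"wx": -0.0053,"wy": 0.027,"wz": -0.027},{"tx": -0.804,"ty": -2.394,"tz": 0.296,"wx": -0.0053,"wy": 0.027,"wz": -0.027}]'

```text
time_s: 29.95
ee_pos: [341.3, 265.2, 143.6]
ee_rot: [-179.5, 3.3, 17.6]
force: [-0.2, -0.3, -1.1]
gripper_width: 17.4
gripper_force: 55.0
```

Emit:
move_arm --plan '[{"tx": -0.804,"ty": -2.394,"tz": 0.296,"wx": -0.0053,"wy": 0.027,"wz": -0.027},{"tx": -0.804,"ty": -2.394,"tz": 0.296,"wx": -0.0053,"wy": 0.027,"wz": -0.027},{"tx": 0,"ty": 0,"tz": 0,"wx": 0,"wy": 0,"wz": 0},{"tx": 0,"ty": 0,"tz": 0,"wx": 0,"wy": 0,"wz": 0},{"tx": 0,"ty": 0,"tz": 0,"wx": 0,"wy": 0,"wz": 0}]'

```text
time_s: 30.37
ee_pos: [312.0, 304.6, 139.2]
ee_rot: [180.0, 0.2, 20.6]
force: [-0.0, -0.6, -1.5]
gripper_width: 17.7
gripper_force: 55.0
```

```bash
python3 - <<'E'
from h import *
f=snap("top"); platter(f); waffles(f,18)
A=cur(); print(A[:3,3].round(1))
o=np.array([538.7,301.1]);u=np.array([np.cos(np.radians(20.6)),np.sin(np.radians(20.6))]); c=o+84*np.array([-u[1],u[0]])
B=go(A,eeT([*(c-60*u),14],20.6),10); go(B,eeT([*(c+43.4*u),14],20.6),10)
E
```

```text
platter [649.9 -10.2] yaw -1.5 114.0 259.0
orange [ 286.9 -642.7] 112.0 51.0
orange [ 276.9 -822.8] 126.0 156.0
orange [ 349.7 -646.1] 58.0 119.0
orange [ 419.5 -253.3] 189.0 118.0
orange [505.2 380.5] 72.0 72.0
orange [ 528.6 -505.3] 61.0 64.0
orange [660.2 -49.1] 143.0 70.0
orange [378.7 796.5] 705.0 25.0
orange [ 763.2 -347.6] 133.0 37.0
orange [816.2 134.4] 55.0 53.0
[312.4 304.5 139.4]
 10 x {tx:0.008 ty:-0.004 tz:1.156 wx:0.0001 wy:0.0003 wz:-0.0001}
 10 x {tx:1.034 ty:0.000 tz:-0.000 wx:0.0000 wy:0.0000 wz:0.0000}
```

Emit:
move_arm --plan '[{"tx": 0.01,"ty": 0,"tz": 1.156,"wx": 0,"wy": 0,"wz": 0},{"tx": 0.01,"ty": 0,"tz": 1.156,"wx": 0,"wy": 0,"wz": 0},{"tx": 0.01,"ty": 0,"tz": 1.156,"wx": 0,"wy": 0,"wz": 0},{"tx": 0.01,"ty": 0,"tz": 1.156,"wx": 0,"wy": 0,"wz": 0},{"tx": 0.01,"ty": 0,"tz": 1.156,"wx": 0,"wy": 0,"wz": 0},{"tx": 0.01,"ty": 0,"tz": 1.156,"wx": 0,"wy": 0,"wz": 0},{"tx": 0.01,"ty": 0,"tz": 1.156,"wx": 0,"wy": 0,"wz": 0},{"tx": 0.01,"ty": 0,"tz": 1.156,"wx": 0,"wy": 0,"wz": 0},{"tx": 0,"ty": 0,"tz": 1.156,"wx": 0,"wy": 0,"wz": 0},{"tx": 0,"ty": -0.04,"tz": 1.156,"wx": 0,"wy": 0,"wz": 0},{"tx": 0,"ty": 0,"tz": 0,"wx": 0,"wy": 0,"wz": 0},{"tx": 0,"ty": 0,"tz": 0,"wx": 0,"wy": 0,"wz": 0}]'

```text
time_s: 31.42
ee_pos: [313.0, 304.8, 23.9]
ee_rot: [180.0, 0.2, 20.5]
force: [-0.4, -0.2, -1.1]
gripper_width: 17.8
gripper_force: 55.0
```

Emit:
move_arm --plan '[{"tx": 1.034,"ty": 0,"tz": 0,"wx": 0,"wy": 0,"wz": 0},{"tx": 1.034,"ty": 0,"tz": 0,"wx": 0,"wy": 0,"wz": 0},{"tx": 1.034,"ty": 0,"tz": 0,"wx": 0,"wy": 0,"wz": 0},{"tx": 0,"ty": 0,"tz": 0,"wx": 0,"wy": 0,"wz": 0}]'

```text
time_s: 31.75
ee_pos: [345.3, 318.7, 25.2]
ee_rot: [-179.9, -0.2, 20.5]
force: [0.3, 0.2, -1.8]
gripper_width: 17.7
gripper_force: 55.0
```

Emit:
move_arm --plan '[{"tx": 1.034,"ty": 0,"tz": 0,"wx": 0,"wy": 0,"wz": 0},{"tx": 1.034,"ty": 0,"tz": 0,"wx": 0,"wy": 0,"wz": 0},{"tx": 1.034,"ty": 0,"tz": 0,"wx": 0,"wy": 0,"wz": 0},{"tx": 1.034,"ty": 0,"tz": 0,"wx": 0,"wy": 0,"wz": 0},{"tx": 1.034,"ty": 0,"tz": 0,"wx": 0,"wy": 0,"wz": 0},{"tx": 1.034,"ty": 0,"tz": 0,"wx": 0,"wy": 0,"wz": 0},{"tx": 1.034,"ty": 0,"tz": 0,"wx": 0,"wy": 0,"wz": 0},{"tx": 0,"ty": 0,"tz": 0,"wx": 0,"wy": 0,"wz": 0},{"tx": 0,"ty": 0,"tz": 0,"wx": 0,"wy": 0,"wz": 0}]'

```text
time_s: 32.5
ee_pos: [409.7, 342.1, 23.9]
ee_rot: [-180.0, 0.1, 20.6]
force: [-0.6, -0.2, -2.6]
gripper_width: 17.5
gripper_force: 55.0
```

Emit:
move_arm --plan '[{"tx": 0,"ty": 0,"tz": -0.3,"wx": 0,"wy": 0,"wz": 0},{"tx": 0,"ty": 0,"tz": -0.3,"wx": 0,"wy": 0,"wz": 0},{"tx": 0,"ty": 0,"tz": -0.3,"wx": 0,"wy": 0,"wz": 0},{"tx": 0,"ty": 0,"tz": -0.5,"wx": 0,"wy": 0,"wz": 0},{"tx": 0,"ty": 0,"tz": -0.8,"wx": 0,"wy": 0,"wz": 0},{"tx": 0,"ty": 0,"tz": -1.1,"wx": 0,"wy": 0,"wz": 0},{"tx": 0,"ty": 0,"tz": -1.3,"wx": 0,"wy": 0,"wz": 0},{"tx": 0,"ty": 0,"tz": -1.3,"wx": 0,"wy": 0,"wz": 0},{"tx": 0,"ty": 0,"tz": -1.2,"wx": 0,"wy": 0,"wz": 0},{"tx": 0,"ty": 0,"tz": -0.9,"wx": 0,"wy": 0,"wz": 0},{"tx": 0,"ty": 0,"tz": -0.5,"wx": 0,"wy": 0,"wz": 0},{"tx": 0,"ty": 0,"tz": 0,"wx": 0,"wy": 0,"wz": 0}]'

```text
time_s: 33.5
ee_pos: [410.1, 342.6, 110.6]
ee_rot: [-179.9, -0.0, 20.6]
force: [-0.3, 0.6, -2.4]
gripper_width: 17.4
gripper_force: 55.0
```

```bash
python3 - <<'E'
from h import *
f=snap("top"); platter(f); waffles(f,110)
go(cur(),eeT([683.9,69,95],-1.4),22)
E
```

```text
platter [649.9 -10.2] yaw -1.5 114.0 259.0
orange [ 296.8 -602.7] 105.0 47.0
orange [ 287.5 -770.6] 118.0 145.0
orange [ 355.3 -605.9] 54.0 111.0
orange [ 420.4 -239.3] 177.0 110.0
orange [502.4 377. ] 72.0 80.0
orange [ 522.1 -476. ] 60.0 59.0
orange [644.9 -49.3] 133.0 65.0
orange [382.4 739. ] 24.0 657.0
orange [ 742.2 -326.3] 125.0 36.0
orange [790.3 121.8] 51.0 49.0
 22 x {tx:0.343 ty:1.317 tz:0.022 wx:-0.0000 wy:0.0000 wz:0.0174}
```

Emit:
move_arm --plan '[{"tx": 0.11,"ty": 0.44,"tz": 0,"wx": 0,"wy": 0,"wz": 0.006},{"tx": 0.23,"ty": 0.88,"tz": 0.02,"wx": 0,"wy": 0,"wz": 0.0115},{"tx": 0.343,"ty": 1.317,"tz": 0.022,"wx": 0,"wy": 0,"wz": 0.0174},{"tx": 0.343,"ty": 1.317,"tz": 0.022,"wx": 0,"wy": 0,"wz": 0.0174},{"tx": 0.343,"ty": 1.317,"tz": 0.022,"wx": 0,"wy": 0,"wz": 0.0174},{"tx": 0.343,"ty": 1.317,"tz": 0.022,"wx": 0,"wy": 0,"wz": 0.0174},{"tx": 0.343,"ty": 1.317,"tz": 0.022,"wx": 0,"wy": 0,"wz": 0.0174},{"tx": 0.343,"ty": 1.317,"tz": 0.022,"wx": 0,"wy": 0,"wz": 0.0174},{"tx": 0.343,"ty": 1.317,"tz": 0.022,"wx": 0,"wy": 0,"wz": 0.0174},{"tx": 0.343,"ty": 1.317,"tz": 0.022,"wx": 0,"wy": 0,"wz": 0.0174},{"tx": 0.343,"ty": 1.317,"tz": 0.022,"wx": 0,"wy": 0,"wz": 0.0174},{"tx": 0.343,"ty": 1.317,"tz": 0.022,"wx": 0,"wy": 0,"wz": 0.0174}]'

```text
time_s: 34.55
ee_pos: [484.7, 211.2, 105.9]
ee_rot: [179.9, 0.2, 9.5]
force: [0.1, -0.0, -2.5]
gripper_width: 17.6
gripper_force: 55.0
```

Emit:
move_arm --plan '[{"tx": 0.343,"ty": 1.317,"tz": 0.022,"wx": 0,"wy": 0,"wz": 0.0174},{"tx": 0.343,"ty": 1.317,"tz": 0.022,"wx": 0,"wy": 0,"wz": 0.0174},{"tx": 0.343,"ty": 1.317,"tz": 0.022,"wx": 0,"wy": 0,"wz": 0.0174},{"tx": 0.343,"ty": 1.317,"tz": 0.022,"wx": 0,"wy": 0,"wz": 0.0174},{"tx": 0.343,"ty": 1.317,"tz": 0.022,"wx": 0,"wy": 0,"wz": 0.0174},{"tx": 0.343,"ty": 1.317,"tz": 0.022,"wx": 0,"wy": 0,"wz": 0.0174},{"tx": 0.343,"ty": 1.317,"tz": 0.022,"wx": 0,"wy": 0,"wz": 0.0174},{"tx": 0.343,"ty": 1.317,"tz": 0.022,"wx": 0,"wy": 0,"wz": 0.0174},{"tx": 0.343,"ty": 1.317,"tz": 0.022,"wx": 0,"wy": 0,"wz": 0.0174},{"tx": 0.343,"ty": 1.317,"tz": 0.022,"wx": 0,"wy": 0,"wz": 0.0174},{"tx": 0.23,"ty": 0.88,"tz": 0.02,"wx": 0,"wy": 0,"wz": 0.0115},{"tx": 0.11,"ty": 0.44,"tz": 0,"wx": 0,"wy": 0,"wz": 0.006}]'

```text
time_s: 35.55
ee_pos: [533.6, 69.9, 103.6]
ee_rot: [179.9, 0.2, -1.5]
force: [-1.1, -0.2, -1.8]
gripper_width: 17.9
gripper_force: 55.0
```

Emit:
move_arm --plan '[{"tx": 0,"ty": 0,"tz": 0.4,"wx": 0,"wy": 0,"wz": 0},{"tx": 0,"ty": 0,"tz": 0.8,"wx": 0,"wy": 0,"wz": 0},{"tx": 0,"ty": 0,"tz": 1.1,"wx": 0,"wy": 0,"wz": 0},{"tx": 0,"ty": 0,"tz": 1.1,"wx": 0,"wy": 0,"wz": 0},{"tx": 0,"ty": 0,"tz": 1.1,"wx": 0,"wy": 0,"wz": 0},{"tx": 0,"ty": 0,"tz": 1.1,"wx": 0,"wy": 0,"wz": 0},{"tx": 0,"ty": 0,"tz": 0.8,"wx": 0,"wy": 0,"wz": 0},{"tx": 0,"ty": 0,"tz": 0.4,"wx": 0,"wy": 0,"wz": 0},{"tx": 0,"ty": 0,"tz": 0,"wx": 0,"wy": 0,"wz": 0},{"tx": 0,"ty": 0,"tz": 0,"wx": 0,"wy": 0,"wz": 0}]'

```text
time_s: 36.38
ee_pos: [533.6, 71.9, 36.2]
ee_rot: [180.0, 0.1, -1.3]
force: [0.1, -0.2, -1.8]
gripper_width: 17.6
gripper_force: 55.0
```

```bash
python3 - <<'E'
from h import *
f=snap("top"); platter(f); waffles(f,30)
A=cur(); print(A[:3,3].round(1)); B3=go(A,eeT([683.9,69,10],-1.4,22),10)
E
```

```text
platter [649.9 -11. ] yaw -1.5 114.0 257.0
orange [ 279.8 -816.1] 157.0 125.0
orange [ 320.8 -638.5] 118.0 116.0
orange [ 419.  -250.5] 191.0 119.0
orange [ 527.7 -502.8] 63.0 63.0
orange [638.5  69.3] 65.0 70.0
orange [658.2 -49.1] 141.0 70.0
orange [379.1 787.4] 28.0 699.0
orange [ 762.7 -343.9] 135.0 39.0
orange [812.8 131.2] 58.0 52.0
[534.   71.8  36.6]
 10 x {tx:0.077 ty:0.001 tz:-0.408 wx:0.0000 wy:-0.0383 wz:0.0001}
```

Emit:
move_arm --plan '[{"tx": 0.077,"ty": 0,"tz": -0.408,"wx": 0,"wy": -0.0383,"wz": 0},{"tx": 0.077,"ty": 0,"tz": -0.408,"wx": 0,"wy": -0.0383,"wz": 0},{"tx": 0.077,"ty": 0,"tz": -0.408,"wx": 0,"wy": -0.0383,"wz": 0},{"tx": 0.077,"ty": 0,"tz": -0.408,"wx": 0,"wy": -0.0383,"wz": 0},{"tx": 0.077,"ty": 0,"tz": -0.408,"wx": 0,"wy": -0.0383,"wz": 0},{"tx": 0.077,"ty": 0,"tz": -0.408,"wx": 0,"wy": -0.0383,"wz": 0},{"tx": 0.077,"ty": 0,"tz": -0.408,"wx": 0,"wy": -0.0383,"wz": 0},{"tx": 0.077,"ty": 0,"tz": -0.408,"wx": 0,"wy": -0.0383,"wz": 0},{"tx": 0.077,"ty": 0,"tz": -0.408,"wx": 0,"wy": -0.0383,"wz": 0},{"tx": 0.077,"ty": 0,"tz": -0.408,"wx": 0,"wy": -0.0383,"wz": 0},{"tx": 0,"ty": 0,"tz": 0,"wx": 0,"wy": 0,"wz": 0},{"tx": 0,"ty": 0,"tz": 0,"wx": 0,"wy": 0,"wz": 0}]'

```text
time_s: 37.43
ee_pos: [549.0, 71.3, 74.8]
ee_rot: [180.0, 21.9, -1.4]
force: [-0.7, -0.1, -3.1]
gripper_width: 17.7
gripper_force: 55.0
```

Emit:
move_arm --plan '[{"tx": 0,"ty": 0,"tz": 0,"wx": 0,"wy": 0,"wz": 0},{"tx": 0,"ty": 0,"tz": 0,"wx": 0,"wy": 0,"wz": 0},{"tx": -0.63,"ty": 0,"tz": 0.22,"wx": 0,"wy": 0,"wz": 0},{"tx": -0.63,"ty": 0,"tz": 0.22,"wx": 0,"wy": 0,"wz": 0},{"tx": -0.63,"ty": 0,"tz": 0.22,"wx": 0,"wy": 0,"wz": 0},{"tx": -0.63,"ty": 0,"tz": 0.22,"wx": 0,"wy": 0,"wz": 0},{"tx": -0.63,"ty": 0,"tz": 0.22,"wx": 0,"wy": 0,"wz": 0},{"tx": -0.63,"ty": 0,"tz": 0.22,"wx": 0,"wy": 0,"wz": 0},{"tx": -0.63,"ty": 0,"tz": 0.22,"wx": 0,"wy": 0,"wz": 0},{"tx": -0.63,"ty": 0,"tz": 0.22,"wx": 0,"wy": 0,"wz": 0},{"tx": -0.63,"ty": 0,"tz": 0.22,"wx": 0,"wy": 0,"wz": 0},{"tx": -0.63,"ty": 0,"tz": 0.22,"wx": 0,"wy": 0,"wz": 0}]'

```text
time_s: 38.43
ee_pos: [480.9, 72.9, 78.2]
ee_rot: [180.0, 22.0, -1.4]
force: [0.1, -0.3, -1.6]
gripper_width: 18.0
gripper_force: 55.0
```

Emit:
move_arm --plan '[{"tx": 0,"ty": 0,"tz": 0,"wx": 0,"wy": 0,"wz": 0},{"tx": 0,"ty": 0,"tz": 0,"wx": 0,"wy": 0,"wz": 0},{"tx": -0.56,"ty": 0,"tz": -1.39,"wx": 0,"wy": 0,"wz": 0},{"tx": -0.56,"ty": 0,"tz": -1.39,"wx": 0,"wy": 0,"wz": 0},{"tx": -0.56,"ty": 0,"tz": -1.39,"wx": 0,"wy": 0,"wz": 0},{"tx": -0.56,"ty": 0,"tz": -1.39,"wx": 0,"wy": 0,"wz": 0},{"tx": -0.56,"ty": 0,"tz": -1.39,"wx": 0,"wy": 0,"wz": 0},{"tx": 0,"ty": 0,"tz": 0,"wx": 0,"wy": 0,"wz": 0},{"tx": 0,"ty": 0,"tz": 0,"wx": 0,"wy": 0,"wz": 0}]'

```text
time_s: 39.18
ee_pos: [482.4, 72.9, 153.2]
ee_rot: [180.0, 21.9, -1.4]
force: [-1.1, 0.3, -2.1]
gripper_width: 18.0
gripper_force: 55.0
```

```bash
python3 - <<'E'
from h import *
f=snap("top"); platter(f); waffles(f,18)
A=cur(); print(A[:3,3].round(1))
B=go(A,tgt(452,-14,110,71.9),16); B=go(B,tgt(452,-14,18.5,71.9),10)
E
```

```text
orange [ 278.4 -822.9] 127.0 159.0
orange [ 319.8 -643.7] 119.0 117.0
orange [ 419.  -252.6] 194.0 120.0
orange [ 528.6 -506.8] 64.0 64.0
orange [661.8 -49.1] 143.0 67.0
orange [378.7 794.9] 29.0 705.0
orange [ 765.6 -346.5] 136.0 39.0
orange [816.2 132.9] 58.0 53.0
[481.7  72.8 152.5]
 16 x {tx:-0.425 ty:0.402 tz:0.344 wx:-0.0153 wy:0.0207 wz:-0.0789}
 10 x {tx:-0.000 ty:-0.000 tz:0.915 wx:0.0000 wy:0.0000 wz:0.0000}
```

Emit:
move_arm --plan '[{"tx": -0.425,"ty": 0.402,"tz": 0.344,"wx": -0.0153,"wy": 0.0207,"wz": -0.0789},{"tx": -0.425,"ty": 0.402,"tz": 0.344,"wx": -0.0153,"wy": 0.0207,"wz": -0.0789},{"tx": -0.425,"ty": 0.402,"tz": 0.344,"wx": -0.0153,"wy": 0.0207,"wz": -0.0789},{"tx": -0.425,"ty": 0.402,"tz": 0.344,"wx": -0.0153,"wy": 0.0207,"wz": -0.0789},{"tx": -0.425,"ty": 0.402,"tz": 0.344,"wx": -0.0153,"wy": 0.0207,"wz": -0.0789},{"tx": -0.425,"ty": 0.402,"tz": 0.344,"wx": -0.0153,"wy": 0.0207,"wz": -0.0789},{"tx": -0.425,"ty": 0.402,"tz": 0.344,"wx": -0.0153,"wy": 0.0207,"wz": -0.0789},{"tx": -0.425,"ty": 0.402,"tz": 0.344,"wx": -0.0153,"wy": 0.0207,"wz": -0.0789},{"tx": -0.425,"ty": 0.402,"tz": 0.344,"wx": -0.0153,"wy": 0.0207,"wz": -0.0789},{"tx": -0.425,"ty": 0.402,"tz": 0.344,"wx": -0.0153,"wy": 0.0207,"wz": -0.0789},{"tx": -0.425,"ty": 0.402,"tz": 0.344,"wx": -0.0153,"wy": 0.0207,"wz": -0.0789},{"tx": -0.425,"ty": 0.402,"tz": 0.344,"wx": -0.0153,"wy": 0.0207,"wz": -0.0789}]'

```text
time_s: 40.23
ee_pos: [445.8, 8.8, 122.5]
ee_rot: [-177.2, 5.2, 54.2]
force: [0.3, -0.4, -1.6]
gripper_width: 17.8
gripper_force: 55.0
```

Emit:
move_arm --plan '[{"tx": -0.425,"ty": 0.402,"tz": 0.344,"wx": -0.0153,"wy": 0.0207,"wz": -0.0789},{"tx": -0.425,"ty": 0.402,"tz": 0.344,"wx": -0.0153,"wy": 0.0207,"wz": -0.0789},{"tx": -0.425,"ty": 0.402,"tz": 0.344,"wx": -0.0153,"wy": 0.0207,"wz": -0.0789},{"tx": -0.425,"ty": 0.402,"tz": 0.344,"wx": -0.0153,"wy": 0.0207,"wz": -0.0789},{"tx": 0,"ty": 0,"tz": 0,"wx": 0,"wy": 0,"wz": 0},{"tx": 0,"ty": 0,"tz": 0,"wx": 0,"wy": 0,"wz": 0},{"tx": 0,"ty": 0,"tz": 0,"wx": 0,"wy": 0,"wz": 0}]'

```text
time_s: 40.82
ee_pos: [451.7, -13.8, 110.2]
ee_rot: [-179.9, -0.0, 71.8]
force: [-0.0, 0.4, -2.3]
gripper_width: 18.0
gripper_force: 55.0
```

```bash
python3 - <<'E'
from h import *
f=snap("top"); platter(f); waffles(f,18)
A=cur(); print(A.round(3))
B=go(A,tgt(452,-14,20,71.9),10)
E
```

```text
platter [649.8 -10.1] yaw -1.4 115.0 259.0
orange [ 278.4 -822.9] 127.0 159.0
orange [ 318.3 -643.6] 119.0 120.0
orange [ 419.  -252.6] 194.0 120.0
orange [ 528.6 -506.8] 64.0 64.0
orange [661.8 -49.1] 143.0 67.0
orange [664.4  67.6] 67.0 70.0
orange [378.7 794.9] 29.0 705.0
orange [ 765.7 -346.8] 137.0 39.0
orange [816.2 132.9] 58.0 53.0
[[ 3.12000e-01  9.50000e-01 -1.00000e-03  4.51984e+02]
 [ 9.50000e-01 -3.12000e-01  1.00000e-03 -1.36700e+01]
 [ 0.00000e+00 -1.00000e-03 -1.00000e+00  1.10346e+02]
 [ 0.00000e+00  0.00000e+00  0.00000e+00  1.00000e+00]]
 10 x {tx:-0.003 ty:0.002 tz:0.903 wx:-0.0001 wy:-0.0000 wz:-0.0001}
```

Emit:
move_arm --plan '[{"tx": 0,"ty": 0,"tz": 0.9,"wx": 0,"wy": 0,"wz": 0},{"tx": 0,"ty": 0,"tz": 0.9,"wx": 0,"wy": 0,"wz": 0},{"tx": 0,"ty": 0,"tz": 0.9,"wx": 0,"wy": 0,"wz": 0},{"tx": 0,"ty": 0,"tz": 0.9,"wx": 0,"wy": 0,"wz": 0},{"tx": 0,"ty": 0,"tz": 0.9,"wx": 0,"wy": 0,"wz": 0},{"tx": 0,"ty": 0,"tz": 0.9,"wx": 0,"wy": 0,"wz": 0},{"tx": 0,"ty": 0,"tz": 0.9,"wx": 0,"wy": 0,"wz": 0},{"tx": 0,"ty": 0,"tz": 0.9,"wx": 0,"wy": 0,"wz": 0},{"tx": 0,"ty": 0,"tz": 0.9,"wx": 0,"wy": 0,"wz": 0},{"tx": 0,"ty": 0,"tz": 0.7,"wx": 0,"wy": 0,"wz": 0},{"tx": 0,"ty": 0,"tz": 0,"wx": 0,"wy": 0,"wz": 0},{"tx": 0,"ty": 0,"tz": 0,"wx": 0,"wy": 0,"wz": 0}]'

```text
time_s: 41.87
ee_pos: [451.7, -13.9, 22.2]
ee_rot: [-179.9, -0.0, 71.9]
force: [0.6, -0.4, -1.2]
gripper_width: 17.4
gripper_force: 55.0
```

Emit:
move_arm --plan '[{"tx": 0,"ty": 0,"tz": 0.1,"wx": 0,"wy": 0,"wz": 0},{"tx": 0,"ty": 0,"tz": 0.1,"wx": 0,"wy": 0,"wz": 0},{"tx": 0,"ty": 0,"tz": 0.1,"wx": 0,"wy": 0,"wz": 0},{"tx": 0,"ty": 0,"tz": 0,"wx": 0,"wy": 0,"wz": 0},{"tx": 0,"ty": 0,"tz": 0,"wx": 0,"wy": 0,"wz": 0}]'

```text
time_s: 42.28
ee_pos: [452.0, -13.9, 19.7]
ee_rot: [180.0, -0.0, 71.9]
force: [0.4, 0.0, -2.3]
gripper_width: 17.5
gripper_force: 55.0
```

Emit:
move_arm --plan '[{"tx": 0,"ty": 0,"tz": 0.1,"wx": 0,"wy": 0,"wz": 0},{"tx": 0,"ty": 0,"tz": 0.1,"wx": 0,"wy": 0,"wz": 0},{"tx": 0,"ty": 0,"tz": 0,"wx": 0,"wy": 0,"wz": 0},{"tx": 0,"ty": 0,"tz": 0,"wx": 0,"wy": 0,"wz": 0}]'

```text
time_s: 42.62
ee_pos: [452.1, -13.9, 17.8]
ee_rot: [180.0, -0.0, 71.9]
force: [-0.6, -0.5, 2.5]
gripper_width: 17.9
gripper_force: 55.0
```

Emit:
move_arm --plan '[{"tx": 0,"ty": 0,"tz": 0,"wx": 0,"wy": 0,"wz": 0},{"tx": 0,"ty": 0,"tz": 0,"wx": 0,"wy": 0,"wz": 0},{"tx": 0,"ty": 0,"tz": 0,"wx": 0,"wy": 0,"wz": 0},{"tx": 0,"ty": 0,"tz": 0,"wx": 0,"wy": 0,"wz": 0},{"tx": 0,"ty": 0,"tz": 0,"wx": 0,"wy": 0,"wz": 0},{"tx": 0,"ty": 0,"tz": 0,"wx": 0,"wy": 0,"wz": 0},{"tx": 0,"ty": 0,"tz": 0,"wx": 0,"wy": 0,"wz": 0},{"tx": 0,"ty": 0,"tz": 0,"wx": 0,"wy": 0,"wz": 0}]' --gripper 5

```text
time_s: 43.28
ee_pos: [451.9, -13.9, 17.5]
ee_rot: [-180.0, -0.0, 71.9]
force: [-0.3, -0.0, -0.4]
gripper_width: 50.1
gripper_force: 0.0
```

Emit:
move_arm --plan '[{"tx": 0,"ty": 0,"tz": -1,"wx": 0,"wy": 0,"wz": 0},{"tx": 0,"ty": 0,"tz": -2,"wx": 0,"wy": 0,"wz": 0},{"tx": 0,"ty": 0,"tz": -2,"wx": 0,"wy": 0,"wz": 0},{"tx": 0,"ty": 0,"tz": -2,"wx": 0,"wy": 0,"wz": 0},{"tx": 0,"ty": 0,"tz": -2,"wx": 0,"wy": 0,"wz": 0},{"tx": 0,"ty": 0,"tz": -2,"wx": 0,"wy": 0,"wz": 0},{"tx": 0,"ty": 0,"tz": -2,"wx": 0,"wy": 0,"wz": 0},{"tx": 0,"ty": 0,"tz": -2,"wx": 0,"wy": 0,"wz": 0},{"tx": 0,"ty": 0,"tz": 0,"wx": 0,"wy": 0,"wz": 0}]'

```text
time_s: 44.03
ee_pos: [454.5, -14.2, 171.3]
ee_rot: [179.6, -0.2, 71.9]
force: [0.9, -0.6, 0.3]
gripper_width: 50.2
gripper_force: 0.0
```

```bash
cat >> h.py <<'E'
def segs(f,lo,hi,z,roi,name):
    h=cv2.cvtColor(f["color"],cv2.COLOR_RGB2HSV); m=cv2.inRange(h,np.array(lo),np.array(hi)); k=np.zeros_like(m); x0,y0,x1,y1=roi; k[y0:y1,x0:x1]=1; m=m*k
    cs=[c for c in cv2.findContours(m,cv2.RETR_EXTERNAL,cv2.CHAIN_APPROX_NONE)[0] if cv2.contourArea(c)>25]
    for c in cs:
        (x,y),s,a=cv2.minAreaRect(c); print(name,(round(x,1),round(y,1)),np.round(s,1),pt(f,x,y,z)[:2].round(1))
def bowl(f,z=60):
    # rim ellipse fit: bright low-saturation pixels in bowl region, largest contour hull
    h=cv2.cvtColor(f["color"],cv2.COLOR_RGB2HSV); m=((h[:,:,1]<70)&(h[:,:,2]>90)).astype(np.uint8); m[:,:325]=0; m[:,415:]=0; m[:120]=0; m[215:]=0
    m=cv2.morphologyEx(m,cv2.MORPH_CLOSE,np.ones((7,7)))
    c=max(cv2.findContours(m,cv2.RETR_EXTERNAL,cv2.CHAIN_APPROX_NONE)[0],key=cv2.contourArea); (x,y),r=cv2.minEnclosingCircle(c); print("bowl",round(x,1),round(y,1),round(r,1),pt(f,x,y,z)[:2].round(1))
E
python3 - <<'E'
from h import *
import pickle
bowl(pickle.load(open("top.pkl","rb")))
f=snap("top"); bowl(f); platter(f); waffles(f,75)
A=cur(); print(A[:3,3].round(1)); go(A,tgt(398,-190,180,103),10)
E
```

```text
bowl 372.5 176.8 24.4 [ 605.6 -318.5]
bowl 372.6 176.6 24.4 [ 606.1 -318.6]
platter [649.8 -10.1] yaw -1.4 115.0 259.0
orange [ 284.9 -790.5] 121.0 152.0
orange [ 323.1 -618.8] 114.0 115.0
orange [ 419.6 -244.2] 186.0 115.0
orange [ 524.6 -487.8] 61.0 61.0
orange [652.2 -49.2] 137.0 64.0
orange [654.7  62.6] 64.0 67.0
orange [380.9 759.4] 27.0 675.0
orange [ 752.1 -334.4] 131.0 37.0
orange [800.2 125.1] 56.0 51.0
[453.3 -14.1 169.3]
 10 x {tx:-1.816 ty:-0.430 tz:-0.110 wx:0.0005 wy:-0.0001 wz:-0.0543}
```

```bash
python3 - <<'E'
from h import *
B=go(cur(),tgt(397.5,-191,130,102.5),12); go(B,tgt(397.5,-191,8,102.5),10)
E
```

```text
12 x {tx:-1.521 ty:-0.364 tz:0.325 wx:0.0004 wy:-0.0001 wz:-0.0445}
 10 x {tx:0.000 ty:0.000 tz:1.220 wx:0.0000 wy:-0.0000 wz:0.0000}
```

Emit:
move_arm --plan '[{"tx": -1.521,"ty": -0.364,"tz": 0.325,"wx": 0,"wy": 0,"wz": -0.0445},{"tx": -1.521,"ty": -0.364,"tz": 0.325,"wx": 0,"wy": 0,"wz": -0.0445},{"tx": -1.521,"ty": -0.364,"tz": 0.325,"wx": 0,"wy": 0,"wz": -0.0445},{"tx": -1.521,"ty": -0.364,"tz": 0.325,"wx": 0,"wy": 0,"wz": -0.0445},{"tx": -1.521,"ty": -0.364,"tz": 0.325,"wx": 0,"wy": 0,"wz": -0.0445},{"tx": -1.521,"ty": -0.364,"tz": 0.325,"wx": 0,"wy": 0,"wz": -0.0445},{"tx": -1.521,"ty": -0.364,"tz": 0.325,"wx": 0,"wy": 0,"wz": -0.0445},{"tx": -1.521,"ty": -0.364,"tz": 0.325,"wx": 0,"wy": 0,"wz": -0.0445},{"tx": -1.521,"ty": -0.364,"tz": 0.325,"wx": 0,"wy": 0,"wz": -0.0445},{"tx": -1.521,"ty": -0.364,"tz": 0.325,"wx": 0,"wy": 0,"wz": -0.0445},{"tx": -1.521,"ty": -0.364,"tz": 0.325,"wx": 0,"wy": 0,"wz": -0.0445},{"tx": -1.521,"ty": -0.364,"tz": 0.325,"wx": 0,"wy": 0,"wz": -0.0445}]'

```text
time_s: 45.08
ee_pos: [394.7, -191.1, 126.9]
ee_rot: [-179.9, -0.1, 102.6]
force: [0.1, -0.3, 1.2]
gripper_width: 50.1
gripper_force: 0.0
```

Emit:
move_arm --plan '[{"tx": 0,"ty": 0,"tz": 0,"wx": 0,"wy": 0,"wz": 0},{"tx": 0,"ty": 0,"tz": 0,"wx": 0,"wy": 0,"wz": 0}]'

```text
time_s: 45.25
ee_pos: [395.1, -190.6, 127.2]
ee_rot: [-179.9, -0.2, 102.4]
force: [0.4, 0.7, -0.2]
gripper_width: 50.1
gripper_force: 0.0
```

```bash
python3 - <<'E'
from h import *
go(cur(),tgt(397.5,-191,8,102.5),10)
f=snap("wrist","w8.png",None,1.4); print((px(f,[(397.5,-191,61),(389.2,-158,61)])*1.4).round(0).tolist())
E
```

```text
10 x {tx:-0.011 ty:0.024 tz:1.192 wx:-0.0002 wy:-0.0003 wz:-0.0002}
[[389.0, 294.0], [387.0, 235.0]]
```

View pics/w8.png

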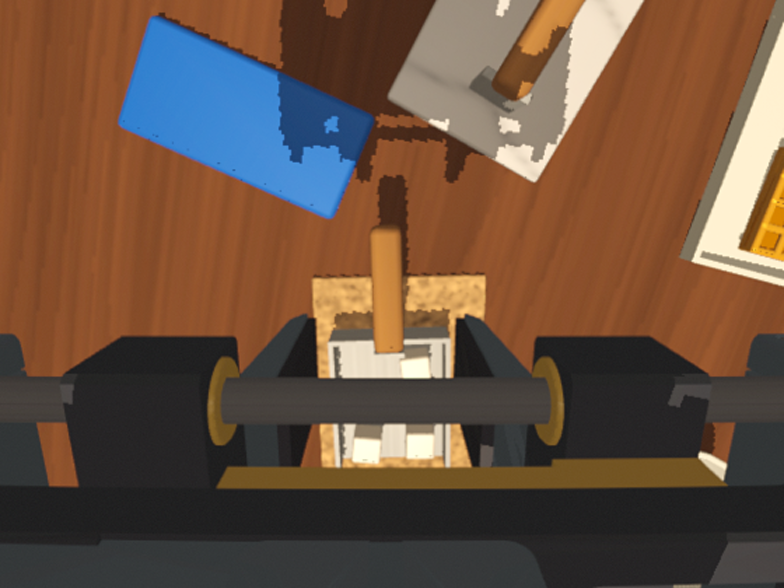

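The handle runs from (387,228) to (390,350), centred between the fingers, and its end matches the prediction. Descending to grip.

Emit:
move_arm --plan '[{"tx": -0.01,"ty": 0.024,"tz": 1.192,"wx": 0,"wy": 0,"wz": 0},{"tx": -0.01,"ty": 0.024,"tz": 1.192,"wx": 0,"wy": 0,"wz": 0},{"tx": -0.01,"ty": 0.024,"tz": 1.192,"wx": 0,"wy": 0,"wz": 0},{"tx": -0.01,"ty": 0.024,"tz": 1.192,"wx": 0,"wy": 0,"wz": 0},{"tx": -0.01,"ty": 0.024,"tz": 1.192,"wx": 0,"wy": 0,"wz": 0},{"tx": -0.01,"ty": 0.024,"tz": 1.192,"wx": 0,"wy": 0,"wz": 0},{"tx": -0.01,"ty": 0.024,"tz": 1.192,"wx": 0,"wy": 0,"wz": 0},{"tx": -0.01,"ty": 0.024,"tz": 1.192,"wx": 0,"wy": 0,"wz": 0},{"tx": -0.01,"ty": 0.024,"tz": 1.192,"wx": 0,"wy": 0,"wz": 0},{"tx": -0.01,"ty": 0.024,"tz": 1.192,"wx": 0,"wy": 0,"wz": 0},{"tx": 0,"ty": 0,"tz": 0,"wx": 0,"wy": 0,"wz": 0},{"tx": 0,"ty": 0,"tz": 0,"wx": 0,"wy": 0,"wz": 0}]'

```text
time_s: 46.3
ee_pos: [398.2, -190.3, 8.9]
ee_rot: [-179.9, -0.1, 102.5]
force: [0.9, -0.1, 0.0]
gripper_width: 50.4
gripper_force: 0.0
```

Emit:
move_arm --plan '[{"tx": 0,"ty": 0,"tz": 0,"wx": 0,"wy": 0,"wz": 0},{"tx": 0,"ty": 0,"tz": 0,"wx": 0,"wy": 0,"wz": 0},{"tx": 0,"ty": 0,"tz": 0,"wx": 0,"wy": 0,"wz": 0},{"tx": 0,"ty": 0,"tz": 0,"wx": 0,"wy": 0,"wz": 0},{"tx": 0,"ty": 0,"tz": 0,"wx": 0,"wy": 0,"wz": 0},{"tx": 0,"ty": 0,"tz": 0,"wx": 0,"wy": 0,"wz": 0},{"tx": 0,"ty": 0,"tz": 0,"wx": 0,"wy": 0,"wz": 0},{"tx": 0,"ty": 0,"tz": 0,"wx": 0,"wy": 0,"wz": 0},{"tx": 0,"ty": 0,"tz": 0,"wx": 0,"wy": 0,"wz": 0},{"tx": 0,"ty": 0,"tz": 0,"wx": 0,"wy": 0,"wz": 0}]' --gripper 0.5 --force 55

```text
time_s: 47.13
ee_pos: [398.6, -191.3, 9.5]
ee_rot: [180.0, -0.0, 102.5]
force: [-1.4, -0.1, 5.9]
gripper_width: 17.6
gripper_force: 55.0
```

```bash
cat >> h.py <<'E'
def dT(lip,yaw,nose,zt=5.0):  # ee pose with dish lip at world point
    Rd=(R.from_euler("z",yaw,degrees=True)*R.from_euler("y",nose,degrees=True)).as_matrix()
    M=np.eye(4); M[:3,:3]=Rd@np.diag([-1,1,-1.]); M[:3,3]=np.array(lip)+Rd@np.array([-140,0,zt-4]); return M
E
python3 - <<'E'
from h import *
f=snap("top"); bowl(f); platter(f)
C=cur(); print(C[:3,3].round(1),env.state()["gripper_width"],env.state()["gripper_force"])
yb=np.radians(-28); b=np.array([606,-318.5]); d=np.array([np.cos(yb),np.sin(yb)])
A=C.copy(); A[2,3]+=110
B=dT([*(b-20*d),115],-28,0); go(A,B,18); print(B[:3,3])
E
```

```text
bowl 372.7 176.6 24.3 [ 606.2 -318.9]
platter [649.8 -10.1] yaw -1.4 115.0 259.0
[ 398.6 -191.3    9.5] 17.561698616171427 55.0010222196579
 18 x {tx:-0.464 ty:0.132 tz:0.019 wx:0.0000 wy:-0.0000 wz:-0.0480}
[ 464.72838514 -243.38454995  116.        ]
```

Emit:
move_arm --plan '[{"tx": 0,"ty": 0,"tz": -0.3,"wx": 0,"wy": 0,"wz": 0},{"tx": 0,"ty": 0,"tz": -0.6,"wx": 0,"wy": 0,"wz": 0},{"tx": 0,"ty": 0,"tz": -0.9,"wx": 0,"wy": 0,"wz": 0},{"tx": 0,"ty": 0,"tz": -1.2,"wx": 0,"wy": 0,"wz": 0},{"tx": 0,"ty": 0,"tz": -1.5,"wx": 0,"wy": 0,"wz": 0},{"tx": 0,"ty": 0,"tz": -1.5,"wx": 0,"wy": 0,"wz": 0},{"tx": 0,"ty": 0,"tz": -1.5,"wx": 0,"wy": 0,"wz": 0},{"tx": 0,"ty": 0,"tz": -1.3,"wx": 0,"wy": 0,"wz": 0},{"tx": 0,"ty": 0,"tz": -1.0,"wx": 0,"wy": 0,"wz": 0},{"tx": 0,"ty": 0,"tz": -0.7,"wx": 0,"wy": 0,"wz": 0},{"tx": 0,"ty": 0,"tz": -0.4,"wx": 0,"wy": 0,"wz": 0},{"tx": 0,"ty": 0,"tz": 0,"wx": 0,"wy": 0,"wz": 0}]'

```text
time_s: 48.18
ee_pos: [399.0, -191.5, 119.0]
ee_rot: [179.9, 0.0, 102.5]
force: [0.2, -0.0, -2.2]
gripper_width: 18.0
gripper_force: 55.0
```

```bash
python3 - <<'E'
from h import *
import pickle
h0=pickle.load(open("top.pkl","rb"))
f=snap("top")
C=cur(); print(C[:3,3].round(1))
# dish mean colour check: predicted front/back wall corner px, level dish
def dish_px(f,C):
    Rd=C[:3,:3]@np.diag([-1,1,-1.]); o=C[:3,3]-Rd@np.array([-90,0,6.5])
    return px(f,[o+Rd@np.array(p) for p in((-50,40,30),(50,40,30),(50,-40,30),(-50,-40,30),(50,0,4))])
P=dish_px(f,C); print(P.round(1).tolist())
roi=[int(P[:,0].min()-15),int(P[:,1].min()-15),int(P[:,0].max()+15),int(P[:,1].max()+15)]
segs(f,(0,0,190),(179,60,255),139,roi,"lump")
segs(h0,(0,0,190),(179,60,255),27,(330,215,390,270),"lump0")
h=cv2.cvtColor(f["color"],cv2.COLOR_RGB2HSV); x0,y0,x1,y1=roi; m=np.zeros(h.shape[:2],np.uint8); m[y0:y1,x0:x1]=((h[y0:y1,x0:x1,1]<70)).astype(np.uint8)
c=max(cv2.findContours(m,cv2.RETR_EXTERNAL,cv2.CHAIN_APPROX_NONE)[0],key=cv2.contourArea); print("grey box",cv2.boxPoints(cv2.minAreaRect(c)).round(1).tolist())
B=dT([*(np.array([606,-318.7])-20*np.array([.883,-.469])),112],-28,0,6.5); go(C,B,18)
E
```

```text
[ 398.5 -191.3  118.3]
[[344.3, 231.2], [379.9, 222.9], [386.8, 251.5], [351.1, 259.9], [381.2, 237.2]]
lump (358.3, 251.9) [38.9 16.5] [ 389.5 -259.4]
lump (367.6, 236.4) [20.8 25.6] [ 431.5 -285.6]
lump0 (357.4, 240.9) [26.2 31.3] [ 418.3 -276.1]
grey box [[329.0, 212.0], [389.0, 212.0], [389.0, 273.0], [329.0, 273.0]]
 18 x {tx:-0.465 ty:0.132 tz:0.021 wx:0.0000 wy:-0.0000 wz:-0.0480}
```

Emit:
move_arm --plan '[{"tx": -0.15,"ty": 0.04,"tz": 0,"wx": 0,"wy": 0,"wz": -0.016},{"tx": -0.31,"ty": 0.09,"tz": 0.02,"wx": 0,"wy": 0,"wz": -0.032},{"tx": -0.465,"ty": 0.132,"tz": 0.021,"wx": 0,"wy": 0,"wz": -0.048},{"tx": -0.465,"ty": 0.132,"tz": 0.021,"wx": 0,"wy": 0,"wz": -0.048},{"tx": -0.465,"ty": 0.132,"tz": 0.021,"wx": 0,"wy": 0,"wz": -0.048},{"tx": -0.465,"ty": 0.132,"tz": 0.021,"wx": 0,"wy": 0,"wz": -0.048},{"tx": -0.465,"ty": 0.132,"tz": 0.021,"wx": 0,"wy": 0,"wz": -0.048},{"tx": -0.465,"ty": 0.132,"tz": 0.021,"wx": 0,"wy": 0,"wz": -0.048},{"tx": -0.465,"ty": 0.132,"tz": 0.021,"wx": 0,"wy": 0,"wz": -0.048},{"tx": -0.465,"ty": 0.132,"tz": 0.021,"wx": 0,"wy": 0,"wz": -0.048}]'

```text
time_s: 49.07
ee_pos: [425.6, -224.6, 115.4]
ee_rot: [-180.0, -0.1, 127.4]
force: [0.2, -0.5, -2.5]
gripper_width: 17.9
gripper_force: 55.0
```

Emit:
move_arm --plan '[{"tx": -0.465,"ty": 0.132,"tz": 0.021,"wx": 0,"wy": 0,"wz": -0.048},{"tx": -0.465,"ty": 0.132,"tz": 0.021,"wx": 0,"wy": 0,"wz": -0.048},{"tx": -0.465,"ty": 0.132,"tz": 0.021,"wx": 0,"wy": 0,"wz": -0.048},{"tx": -0.465,"ty": 0.132,"tz": 0.021,"wx": 0,"wy": 0,"wz": -0.048},{"tx": -0.465,"ty": 0.132,"tz": 0.021,"wx": 0,"wy": 0,"wz": -0.048},{"tx": -0.465,"ty": 0.132,"tz": 0.021,"wx": 0,"wy": 0,"wz": -0.048},{"tx": -0.465,"ty": 0.132,"tz": 0.021,"wx": 0,"wy": 0,"wz": -0.048},{"tx": -0.465,"ty": 0.132,"tz": 0.021,"wx": 0,"wy": 0,"wz": -0.048},{"tx": -0.31,"ty": 0.09,"tz": 0.02,"wx": 0,"wy": 0,"wz": -0.032},{"tx": -0.15,"ty": 0.04,"tz": 0,"wx": 0,"wy": 0,"wz": -0.016},{"tx": 0,"ty": 0,"tz": 0,"wx": 0,"wy": 0,"wz": 0},{"tx": 0,"ty": 0,"tz": 0,"wx": 0,"wy": 0,"wz": 0}]'

```text
time_s: 50.07
ee_pos: [464.3, -243.3, 113.8]
ee_rot: [180.0, -0.1, 152.0]
force: [-0.2, -0.2, -2.0]
gripper_width: 17.8
gripper_force: 55.0
```

```bash
python3 - <<'E'
from h import *
s=env.state(); print(s["force"],s["torque"])
l=[*(np.array([606,-318.7])-22*np.array([.883,-.469]))]
# bowl may have moved: check with scene camera: bright bowl rim blob
f=snap("scene"); V=[(606+68*np.cos(a),-318.7+68*np.sin(a),60) for a in np.linspace(0,6.283,12,endpoint=False)]
P=px(f,V); im=f["color"]; print([im[int(round(v)),int(round(u))].tolist() for u,v in P])
C=cur(); A=dT([*l,85],-28,25,6.5); B=dT([*l,85],-28,50,6.5)
go(C,A,10); go(A,B,10); print(B[:3,3])
E
```

```text
[-0.17372821 -0.15631027 -2.02694138] [0.09103153 0.1378504  0.00156395]
[[254, 245, 213], [247, 235, 193], [235, 215, 174], [142, 125, 99], [113, 102, 86], [228, 213, 184], [215, 201, 173], [249, 237, 196], [252, 240, 198], [234, 215, 177], [247, 233, 196], [236, 226, 186]]
 10 x {tx:-0.062 ty:-0.001 tz:-0.346 wx:0.0001 wy:0.0435 wz:-0.0000}
 10 x {tx:-0.024 ty:-0.000 tz:-0.610 wx:0.0000 wy:0.0436 wz:-0.0000}
[ 508.80825457 -267.03321969  193.85319106]
```

Emit:
move_arm --plan '[{"tx": -0.062,"ty": 0,"tz": -0.346,"wx": 0,"wy": 0.0435,"wz": 0},{"tx": -0.062,"ty": 0,"tz": -0.346,"wx": 0,"wy": 0.0435,"wz": 0},{"tx": -0.062,"ty": 0,"tz": -0.346,"wx": 0,"wy": 0.0435,"wz": 0},{"tx": -0.062,"ty": 0,"tz": -0.346,"wx": 0,"wy": 0.0435,"wz": 0},{"tx": -0.062,"ty": 0,"tz": -0.346,"wx": 0,"wy": 0.0435,"wz": 0},{"tx": -0.062,"ty": 0,"tz": -0.346,"wx": 0,"wy": 0.0435,"wz": 0},{"tx": -0.062,"ty": 0,"tz": -0.346,"wx": 0,"wy": 0.0435,"wz": 0},{"tx": -0.062,"ty": 0,"tz": -0.346,"wx": 0,"wy": 0.0435,"wz": 0},{"tx": -0.062,"ty": 0,"tz": -0.346,"wx": 0,"wy": 0.0435,"wz": 0},{"tx": -0.062,"ty": 0,"tz": -0.346,"wx": 0,"wy": 0.0435,"wz": 0},{"tx": 0,"ty": 0,"tz": 0,"wx": 0,"wy": 0,"wz": 0},{"tx": 0,"ty": 0,"tz": 0,"wx": 0,"wy": 0,"wz": 0}]'

```text
time_s: 51.12
ee_pos: [476.3, -249.6, 146.1]
ee_rot: [180.0, -24.9, 152.0]
force: [0.1, -0.1, -3.1]
gripper_width: 17.7
gripper_force: 55.0
```

Emit:
move_arm --plan '[{"tx": -0.024,"ty": 0,"tz": -0.61,"wx": 0,"wy": 0.0436,"wz": 0},{"tx": -0.024,"ty": 0,"tz": -0.61,"wx": 0,"wy": 0.0436,"wz": 0},{"tx": -0.024,"ty": 0,"tz": -0.61,"wx": 0,"wy": 0.0436,"wz": 0},{"tx": -0.024,"ty": 0,"tz": -0.61,"wx": 0,"wy": 0.0436,"wz": 0},{"tx": -0.024,"ty": 0,"tz": -0.61,"wx": 0,"wy": 0.0436,"wz": 0},{"tx": -0.024,"ty": 0,"tz": -0.61,"wx": 0,"wy": 0.0436,"wz": 0},{"tx": -0.024,"ty": 0,"tz": -0.61,"wx": 0,"wy": 0.0436,"wz": 0},{"tx": -0.024,"ty": 0,"tz": -0.61,"wx": 0,"wy": 0.0436,"wz": 0},{"tx": -0.024,"ty": 0,"tz": -0.61,"wx": 0,"wy": 0.0436,"wz": 0},{"tx": -0.024,"ty": 0,"tz": -0.61,"wx": 0,"wy": 0.0436,"wz": 0},{"tx": 0,"ty": 0,"tz": 0,"wx": 0,"wy": 0,"wz": 0},{"tx": 0,"ty": 0,"tz": 0,"wx": 0,"wy": 0,"wz": 0}]'

```text
time_s: 52.12
ee_pos: [509.3, -267.1, 193.5]
ee_rot: [180.0, -49.9, 152.0]
force: [-0.0, 0.1, -2.4]
gripper_width: 17.8
gripper_force: 55.0
```

Emit:
move_arm --plan '[{"tx": 0,"ty": 0,"tz": 0,"wx": 0,"wy": 0,"wz": 0},{"tx": 0,"ty": 0,"tz": 0,"wx": 0,"wy": 0,"wz": 0},{"tx": 0,"ty": 0,"tz": 0,"wx": 0,"wy": 0,"wz": 0},{"tx": 0,"ty": 0,"tz": 0,"wx": 0,"wy": 0,"wz": 0},{"tx": 0,"ty": 0,"tz": 0,"wx": 0,"wy": 0,"wz": 0},{"tx": 0,"ty": 0,"tz": 0,"wx": 0,"wy": 0,"wz": 0}]'

```text
time_s: 52.62
ee_pos: [509.1, -267.0, 194.6]
ee_rot: [179.9, -49.9, 152.0]
force: [-0.4, -0.5, -2.9]
gripper_width: 17.6
gripper_force: 55.0
```

```bash
python3 - <<'E'
from h import *
s=env.state(); print(s["force"],s["ee_rot"])
C=cur(); l=[*(np.array([606,-318.7])-22*np.array([.883,-.469]))]
B=dT([*(np.array(l)-30*np.array([.883,-.469])),125],-28,0,6.5); go(C,B,14)
E
```

```text
[-0.35207925 -0.53327986 -2.85440743] [179.94571861 -49.89342543 152.04916791]
 14 x {tx:0.319 ty:-0.001 tz:0.715 wx:0.0000 wy:-0.0622 wz:0.0000}
```

Emit:
move_arm --plan '[{"tx": 0.319,"ty": 0,"tz": 0.715,"wx": 0,"wy": -0.0622,"wz": 0},{"tx": 0.319,"ty": 0,"tz": 0.715,"wx": 0,"wy": -0.0622,"wz": 0},{"tx": 0.319,"ty": 0,"tz": 0.715,"wx": 0,"wy": -0.0622,"wz": 0},{"tx": 0.319,"ty": 0,"tz": 0.715,"wx": 0,"wy": -0.0622,"wz": 0},{"tx": 0.319,"ty": 0,"tz": 0.715,"wx": 0,"wy": -0.0622,"wz": 0},{"tx": 0.319,"ty": 0,"tz": 0.715,"wx": 0,"wy": -0.0622,"wz": 0},{"tx": 0.319,"ty": 0,"tz": 0.715,"wx": 0,"wy": -0.0622,"wz": 0},{"tx": 0.319,"ty": 0,"tz": 0.715,"wx": 0,"wy": -0.0622,"wz": 0},{"tx": 0.319,"ty": 0,"tz": 0.715,"wx": 0,"wy": -0.0622,"wz": 0},{"tx": 0.319,"ty": 0,"tz": 0.715,"wx": 0,"wy": -0.0622,"wz": 0},{"tx": 0.319,"ty": 0,"tz": 0.715,"wx": 0,"wy": -0.0622,"wz": 0},{"tx": 0.319,"ty": 0,"tz": 0.715,"wx": 0,"wy": -0.0622,"wz": 0}]'

```text
time_s: 53.62
ee_pos: [442.5, -231.6, 141.1]
ee_rot: [180.0, -7.0, 152.0]
force: [-0.1, -0.3, -1.9]
gripper_width: 17.6
gripper_force: 55.0
```

Emit:
move_arm --plan '[{"tx": 0.319,"ty": 0,"tz": 0.715,"wx": 0,"wy": -0.0622,"wz": 0},{"tx": 0.319,"ty": 0,"tz": 0.715,"wx": 0,"wy": -0.0622,"wz": 0},{"tx": 0,"ty": 0,"tz": 0,"wx": 0,"wy": 0,"wz": 0},{"tx": 0,"ty": 0,"tz": 0,"wx": 0,"wy": 0,"wz": 0}]'

```text
time_s: 53.95
ee_pos: [435.4, -227.8, 127.6]
ee_rot: [180.0, -0.1, 152.0]
force: [1.0, -1.2, -1.4]
gripper_width: 17.5
gripper_force: 55.0
```

```bash
python3 - <<'E'
from h import *
C=cur(); print(C[:3,3].round(1))
# over mat: grip was ee (398.6,-191.3,9.5) yaw 102.5
B=tgt(398.6,-191.3,120,102.5); go(C,B,16); go(B,tgt(398.6,-191.3,14,102.5),10)
E
```

```text
[ 435.4 -227.8  127.6]
 16 x {tx:0.332 ty:-0.038 tz:0.048 wx:-0.0000 wy:-0.0002 wz:0.0540}
 10 x {tx:-0.000 ty:-0.000 tz:1.060 wx:0.0000 wy:-0.0000 wz:0.0000}
```

Emit:
move_arm --plan '[{"tx": 0.332,"ty": -0.038,"tz": 0.048,"wx": 0,"wy": 0,"wz": 0.054},{"tx": 0.332,"ty": -0.038,"tz": 0.048,"wx": 0,"wy": 0,"wz": 0.054},{"tx": 0.332,"ty": -0.038,"tz": 0.048,"wx": 0,"wy": 0,"wz": 0.054},{"tx": 0.332,"ty": -0.038,"tz": 0.048,"wx": 0,"wy": 0,"wz": 0.054},{"tx": 0.332,"ty": -0.038,"tz": 0.048,"wx": 0,"wy": 0,"wz": 0.054},{"tx": 0.332,"ty": -0.038,"tz": 0.048,"wx": 0,"wy": 0,"wz": 0.054},{"tx": 0.332,"ty": -0.038,"tz": 0.048,"wx": 0,"wy": 0,"wz": 0.054},{"tx": 0.332,"ty": -0.038,"tz": 0.048,"wx": 0,"wy": 0,"wz": 0.054},{"tx": 0.332,"ty": -0.038,"tz": 0.048,"wx": 0,"wy": 0,"wz": 0.054},{"tx": 0.332,"ty": -0.038,"tz": 0.048,"wx": 0,"wy": 0,"wz": 0.054}]'

```text
time_s: 54.78
ee_pos: [411.3, -210.1, 123.1]
ee_rot: [180.0, -0.0, 120.9]
force: [0.3, 0.2, -0.8]
gripper_width: 17.8
gripper_force: 55.0
```

Emit:
move_arm --plan '[{"tx": 0.332,"ty": -0.038,"tz": 0.048,"wx": 0,"wy": 0,"wz": 0.054},{"tx": 0.332,"ty": -0.038,"tz": 0.048,"wx": 0,"wy": 0,"wz": 0.054},{"tx": 0.332,"ty": -0.038,"tz": 0.048,"wx": 0,"wy": 0,"wz": 0.054},{"tx": 0.332,"ty": -0.038,"tz": 0.048,"wx": 0,"wy": 0,"wz": 0.054},{"tx": 0.332,"ty": -0.038,"tz": 0.048,"wx": 0,"wy": 0,"wz": 0.054},{"tx": 0.332,"ty": -0.038,"tz": 0.048,"wx": 0,"wy": 0,"wz": 0.054},{"tx": 0,"ty": 0,"tz": 0,"wx": 0,"wy": 0,"wz": 0},{"tx": 0,"ty": 0,"tz": 0,"wx": 0,"wy": 0,"wz": 0}]'

```text
time_s: 55.45
ee_pos: [401.1, -192.6, 120.0]
ee_rot: [180.0, -0.0, 102.6]
force: [0.5, -0.0, -2.3]
gripper_width: 17.7
gripper_force: 55.0
```

```bash
python3 - <<'E'
from h import *
import pickle
g=pickle.load(open("top.pkl","rb")); f=snap("top"); bowl(f); platter(f)
a=cv2.cvtColor(g["color"],cv2.COLOR_RGB2GRAY); b=cv2.cvtColor(f["color"],cv2.COLOR_RGB2GRAY)
b8=b[150:204:2,346:400:2]; print(b8.astype(int)//10)
d=(cv2.absdiff(a,b)>35).astype(np.uint8); d[:,:320]=0
for c in cv2.findContours(d,cv2.RETR_EXTERNAL,cv2.CHAIN_APPROX_NONE)[0]:
    if cv2.contourArea(c)>12: print("diff",cv2.boundingRect(c))
C=cur(); print(C[:3,3].round(1)); go(C,tgt(398.6,-191.3,14,102.5),10)
E
```

```text
bowl 372.7 176.6 24.3 [ 606.2 -318.9]
platter [649.7 -10.1] yaw -1.4 115.0 259.0
[[10 10 10 10 10 10 10 10 10 10 10  9  9  9  9  9  9  9  9 10  9 10  9 10
  10 10  9]
 [10 10 10 10 10 10 10 10 10 10 10 10 11 11 11 10 10 10 10 10 10 10 10 10
  10 10 10]
 [10 10 10 10 10 10 10 10 11 13 20 24 24 22 23 23 22 17 12 10 10 10 10 10
  10 10 10]
 [10 10 10 10 10 10 10 16 24 23 22 20 20 19 19 18 18 22 23 19 11 11 10 10
  10 10 10]
 [ 9 10  9  9  7  8 19 24 22 21 21 20 20 19 18 18 17 15 15 21 23 15 10 10
  10  9 10]
 [ 9  8  7  5  6 22 23 22 22 22 22 21 21 20 19 18 17 16 15 13 16 23 15 10
  10 10 10]
 [ 7  5  5  5 21 24 23 23 23 23 22 22 22 21 21 20 19 17 15 14 13 15 23 14
  10 10 10]
 [ 5  5  5 12 24 23 23 23 23 22 23 23 23 22 22 21 20 18 16 14 13 12 15 23
  11  9 10]
 [ 5  5  6 23 23 23 23 17 16 23 24 24 23 23 23 22 21 20 17 14 13 13 13 21
  20 10 10]
 [ 6  5 13 24 23 24 24 15 13 23 24 24 24 23 23 22 22 21 19 16 13 13 13 14
  23 12 10]
 [ 5  5 22 24 24 24 23 14 13 23 24 24 24 21 22 22 22 21 20 17 13 13 13 13
  22 16 11]
 [ 5  7 23 23 24 24 24 17 15 23 24 23 16 16 23 24 24 23 21 19 14 13 13 13
[... 835 characters left out ...]
2 21 19 17 15 13 14 23 13
   9  9  9]
 [ 5  5  5  5  5 13 24 23 23 23 23 23 23 22 22 21 19 18 16 15 16 23 16 10
  10 10 10]
 [ 5  5  5  5  5  5 11 22 24 22 22 22 21 21 20 19 18 17 16 22 23 14 10 10
  10 10 10]
 [ 8  5  5  5  5  5  5  7 17 23 23 21 21 20 19 19 19 23 23 19 11 10 10 10
  10 10  9]
 [10  9  7  5  5  4  5  5  5  7 12 19 21 21 22 22 21 15 11 10 10 10 10 10
  10 10 10]
 [ 9  9  9  9  9  7  5  5  5  7  9  9  9  9 10  9  9  9  9  9  9  9  9  9
   9  9  9]]
diff (335, 268, 12, 7)
diff (343, 254, 37, 20)
diff (320, 223, 25, 68)
diff (320, 221, 72, 199)
diff (369, 171, 8, 16)
diff (359, 166, 6, 15)
[ 400.9 -192.6  119.9]
 10 x {tx:0.018 ty:-0.020 tz:1.060 wx:0.0000 wy:-0.0001 wz:0.0001}
```

Emit:
move_arm --plan '[{"tx": 0.018,"ty": -0.02,"tz": 1.06,"wx": 0,"wy": 0,"wz": 0},{"tx": 0.018,"ty": -0.02,"tz": 1.06,"wx": 0,"wy": 0,"wz": 0},{"tx": 0.018,"ty": -0.02,"tz": 1.06,"wx": 0,"wy": 0,"wz": 0},{"tx": 0.018,"ty": -0.02,"tz": 1.06,"wx": 0,"wy": 0,"wz": 0},{"tx": 0.018,"ty": -0.02,"tz": 1.06,"wx": 0,"wy": 0,"wz": 0},{"tx": 0.018,"ty": -0.02,"tz": 1.06,"wx": 0,"wy": 0,"wz": 0},{"tx": 0.018,"ty": -0.02,"tz": 1.06,"wx": 0,"wy": 0,"wz": 0},{"tx": 0.018,"ty": -0.02,"tz": 1.06,"wx": 0,"wy": 0,"wz": 0},{"tx": 0.018,"ty": -0.02,"tz": 1.06,"wx": 0,"wy": 0,"wz": 0},{"tx": 0.018,"ty": -0.02,"tz": 1.06,"wx": 0,"wy": 0,"wz": 0},{"tx": 0,"ty": 0,"tz": 0,"wx": 0,"wy": 0,"wz": 0},{"tx": 0,"ty": 0,"tz": 0,"wx": 0,"wy": 0,"wz": 0}]'

```text
time_s: 56.5
ee_pos: [397.7, -190.9, 13.5]
ee_rot: [-180.0, -0.1, 102.5]
force: [-0.1, -0.7, -1.6]
gripper_width: 17.2
gripper_force: 55.0
```

Emit:
move_arm --plan '[{"tx": 0,"ty": 0,"tz": 0.1,"wx": 0,"wy": 0,"wz": 0},{"tx": 0,"ty": 0,"tz": 0.1,"wx": 0,"wy": 0,"wz": 0},{"tx": 0,"ty": 0,"tz": 0.1,"wx": 0,"wy": 0,"wz": 0},{"tx": 0,"ty": 0,"tz": 0.1,"wx": 0,"wy": 0,"wz": 0},{"tx": 0,"ty": 0,"tz": 0,"wx": 0,"wy": 0,"wz": 0},{"tx": 0,"ty": 0,"tz": 0,"wx": 0,"wy": 0,"wz": 0}]'

```text
time_s: 57.0
ee_pos: [397.5, -190.7, 9.7]
ee_rot: [180.0, -0.0, 102.5]
force: [0.6, -0.7, -2.2]
gripper_width: 17.9
gripper_force: 55.0
```

Emit:
move_arm --plan '[{"tx": 0,"ty": 0,"tz": 0.1,"wx": 0,"wy": 0,"wz": 0},{"tx": 0,"ty": 0,"tz": 0,"wx": 0,"wy": 0,"wz": 0},{"tx": 0,"ty": 0,"tz": 0,"wx": 0,"wy": 0,"wz": 0}]'

```text
time_s: 57.25
ee_pos: [397.5, -190.6, 9.5]
ee_rot: [180.0, -0.0, 102.5]
force: [-1.1, 1.1, 6.8]
gripper_width: 17.7
gripper_force: 55.0
```

Emit:
move_arm --plan '[{"tx": 0,"ty": 0,"tz": 0,"wx": 0,"wy": 0,"wz": 0},{"tx": 0,"ty": 0,"tz": 0,"wx": 0,"wy": 0,"wz": 0},{"tx": 0,"ty": 0,"tz": 0,"wx": 0,"wy": 0,"wz": 0},{"tx": 0,"ty": 0,"tz": 0,"wx": 0,"wy": 0,"wz": 0},{"tx": 0,"ty": 0,"tz": 0,"wx": 0,"wy": 0,"wz": 0},{"tx": 0,"ty": 0,"tz": 0,"wx": 0,"wy": 0,"wz": 0},{"tx": 0,"ty": 0,"tz": 0,"wx": 0,"wy": 0,"wz": 0},{"tx": 0,"ty": 0,"tz": 0,"wx": 0,"wy": 0,"wz": 0}]' --gripper 5

```text
time_s: 57.92
ee_pos: [397.3, -190.6, 8.5]
ee_rot: [-180.0, -0.1, 102.5]
force: [-0.4, -0.6, -0.0]
gripper_width: 50.1
gripper_force: 0.0
```

Emit:
move_arm --plan '[{"tx": 0,"ty": 0,"tz": -1,"wx": 0,"wy": 0,"wz": 0},{"tx": 0,"ty": 0,"tz": -2,"wx": 0,"wy": 0,"wz": 0},{"tx": 0,"ty": 0,"tz": -2,"wx": 0,"wy": 0,"wz": 0},{"tx": 0,"ty": 0,"tz": -2,"wx": 0,"wy": 0,"wz": 0},{"tx": 0,"ty": 0,"tz": -2,"wx": 0,"wy": 0,"wz": 0},{"tx": 0,"ty": 0,"tz": -2,"wx": 0,"wy": 0,"wz": 0},{"tx": 0,"ty": 0,"tz": -2,"wx": 0,"wy": 0,"wz": 0},{"tx": 0,"ty": 0,"tz": -2,"wx": 0,"wy": 0,"wz": 0},{"tx": 0,"ty": 0,"tz": 0,"wx": 0,"wy": 0,"wz": 0},{"tx": 0,"ty": 0,"tz": 0,"wx": 0,"wy": 0,"wz": 0},{"tx": 0,"ty": 0,"tz": 0,"wx": 0,"wy": 0,"wz": 0},{"tx": 0,"ty": 0,"tz": 0,"wx": 0,"wy": 0,"wz": 0}]'

```text
time_s: 58.92
ee_pos: [396.5, -190.2, 157.3]
ee_rot: [-179.9, -0.1, 102.5]
force: [0.1, 0.5, 0.6]
gripper_width: 50.2
gripper_force: 0.0
```

```bash
python3 - <<'E'
from h import *
import pickle
g=pickle.load(open("top.pkl","rb")); f=snap("top"); bowl(f); platter(f); waffles(f,18)
segs(f,(0,0,120),(179,45,255),60,(350,230,375,255),"lumps left in dish?")
a=cv2.cvtColor(g["color"],cv2.COLOR_RGB2GRAY); b=cv2.cvtColor(f["color"],cv2.COLOR_RGB2GRAY)
d=(cv2.absdiff(a,b)>35).astype(np.uint8)
for c in cv2.findContours(d,cv2.RETR_EXTERNAL,cv2.CHAIN_APPROX_NONE)[0]:
    if cv2.contourArea(c)>12: print("diff",cv2.boundingRect(c))
# scene camera: dish region vs start is compared through wall edges
s=snap("scene"); print(env.state()["ee_pos"])
E
```

```text
bowl 372.7 176.4 24.4 [ 606.9 -319.1]
platter [649.9 -10.1] yaw -1.4 114.0 259.0
orange [ 278.4 -822.9] 127.0 159.0
orange [ 318.3 -643.6] 119.0 120.0
orange [ 445.6 -300.3] 89.0 89.0
orange [ 528.6 -506.8] 64.0 64.0
orange [661.8 -49.1] 143.0 67.0
orange [664.4  67.6] 67.0 70.0
orange [378.7 794.9] 29.0 705.0
orange [ 765.7 -346.8] 137.0 39.0
orange [816.2 132.9] 58.0 53.0
lumps left in dish? (363.0, 234.0) [ 8. 18.] [ 438.5 -287.2]
diff (57, 414, 10, 6)
diff (77, 413, 14, 7)
diff (223, 406, 9, 14)
diff (239, 392, 8, 27)
diff (0, 390, 30, 30)
diff (196, 386, 29, 34)
diff (0, 383, 40, 14)
diff (246, 368, 15, 18)
diff (132, 358, 86, 16)
diff (202, 350, 13, 7)
diff (234, 347, 63, 58)
diff (117, 345, 8, 6)
diff (206, 341, 18, 19)
diff (181, 309, 9, 12)
diff (0, 304, 204, 116)
diff (194, 277, 22, 17)
diff (228, 276, 24, 18)
diff (336, 271, 13, 7)
diff (207, 260, 18, 14)
diff (295, 258, 9, 20)
diff (340, 253, 45, 25)
diff (340, 248, 5, 10)
diff (345, 229, 32, 20)
diff (262, 223, 134, 197)
diff (342, 221, 8, 9)
diff (226, 221, 73, 57)
diff (124, 199, 30, 31)
diff (149, 181, 54, 39)
diff (369, 171, 8, 16)
diff (359, 166, 6, 15)
diff (256, 150, 49, 24)
diff (230, 150, 24, 23)
[ 396.68541332 -190.35289927  157.50690735]
```

```bash
python3 - <<'E'
from h import *
go(cur(),tgt(250,330,260,150),20)
E
```

```text
20 x {tx:2.626 ty:0.920 tz:-0.510 wx:-0.0000 wy:-0.0002 wz:-0.0414}
```

Emit:
move_arm --plan '[{"tx": 0,"ty": 0,"tz": -2,"wx": 0,"wy": 0,"wz": 0},{"tx": 0,"ty": 0,"tz": -2,"wx": 0,"wy": 0,"wz": 0},{"tx": 2.6,"ty": 0.92,"tz": -0.5,"wx": 0,"wy": 0,"wz": -0.041},{"tx": 2.6,"ty": 0.92,"tz": -0.5,"wx": 0,"wy": 0,"wz": -0.041},{"tx": 2.6,"ty": 0.92,"tz": -0.5,"wx": 0,"wy": 0,"wz": -0.041},{"tx": 2.6,"ty": 0.92,"tz": -0.5,"wx": 0,"wy": 0,"wz": -0.041},{"tx": 2.6,"ty": 0.92,"tz": -0.5,"wx": 0,"wy": 0,"wz": -0.041},{"tx": 2.6,"ty": 0.92,"tz": -0.5,"wx": 0,"wy": 0,"wz": -0.041},{"tx": 2.6,"ty": 0.92,"tz": -0.5,"wx": 0,"wy": 0,"wz": -0.041},{"tx": 2.6,"ty": 0.92,"tz": -0.5,"wx": 0,"wy": 0,"wz": -0.041},{"tx": 2.6,"ty": 0.92,"tz": -0.5,"wx": 0,"wy": 0,"wz": -0.041},{"tx": 2.6,"ty": 0.92,"tz": -0.5,"wx": 0,"wy": 0,"wz": -0.041}]'

```text
time_s: 60.02
ee_pos: [379.7, 83.8, 248.4]
ee_rot: [-180.0, -0.1, 126.1]
force: [0.8, 0.3, -0.0]
gripper_width: 49.9
gripper_force: 0.0
```

Emit:
move_arm --plan '[{"tx": 2.6,"ty": 0.92,"tz": -0.5,"wx": 0,"wy": 0,"wz": -0.041},{"tx": 2.6,"ty": 0.92,"tz": -0.5,"wx": 0,"wy": 0,"wz": -0.041},{"tx": 2.6,"ty": 0.92,"tz": -0.5,"wx": 0,"wy": 0,"wz": -0.041},{"tx": 2.6,"ty": 0.92,"tz": -0.5,"wx": 0,"wy": 0,"wz": -0.041},{"tx": 2.6,"ty": 0.92,"tz": -0.5,"wx": 0,"wy": 0,"wz": -0.041},{"tx": 2.6,"ty": 0.92,"tz": -0.5,"wx": 0,"wy": 0,"wz": -0.041},{"tx": 2.6,"ty": 0.92,"tz": -0.5,"wx": 0,"wy": 0,"wz": -0.041},{"tx": 2.6,"ty": 0.92,"tz": -0.5,"wx": 0,"wy": 0,"wz": -0.041},{"tx": 2.6,"ty": 0.92,"tz": -0.5,"wx": 0,"wy": 0,"wz": -0.041},{"tx": 2.6,"ty": 0.92,"tz": -0.5,"wx": 0,"wy": 0,"wz": -0.041},{"tx": 0,"ty": 0,"tz": 0,"wx": 0,"wy": 0,"wz": 0},{"tx": 0,"ty": 0,"tz": 0,"wx": 0,"wy": 0,"wz": 0}]'

```text
time_s: 61.02
ee_pos: [255.0, 326.9, 298.4]
ee_rot: [-180.0, -0.0, 149.6]
force: [-0.4, -1.3, -0.4]
gripper_width: 50.3
gripper_force: 0.0
```

```bash
python3 - <<'E'
from h import *
import pickle
g=pickle.load(open("top.pkl","rb")); f=snap("top"); bowl(f); platter(f); waffles(f,18)
a=cv2.cvtColor(g["color"],cv2.COLOR_RGB2GRAY); b=cv2.cvtColor(f["color"],cv2.COLOR_RGB2GRAY)
d=(cv2.absdiff(a,b)>35).astype(np.uint8); d[280:]=0; d[:,:205]=0
for c in cv2.findContours(d,cv2.RETR_EXTERNAL,cv2.CHAIN_APPROX_NONE)[0]:
    if cv2.contourArea(c)>4: print("diff",cv2.boundingRect(c))
print(b[222:262:2,336:382:2].astype(int)//10); print(env.state()["ee_pos"])
E
```

```text
bowl 372.6 176.6 24.4 [ 606.3 -318.7]
platter [649.9 -10.2] yaw -1.5 114.0 259.0
orange [ 278.4 -822.9] 127.0 159.0
orange [ 319.8 -643.7] 119.0 117.0
orange [452.7 -13.4] 16.0 125.0
orange [ 418.9 -252.3] 193.0 120.0
orange [ 528.6 -506.8] 64.0 64.0
orange [660.2 -49.1] 143.0 70.0
orange [664.4  67.6] 67.0 70.0
orange [402.5 795.1] 29.0 657.0
orange [ 765.6 -346.5] 136.0 39.0
orange [816.2 132.9] 58.0 53.0
diff (318, 246, 12, 4)
diff (362, 241, 6, 7)
diff (340, 234, 8, 9)
diff (350, 231, 7, 9)
diff (358, 229, 6, 8)
diff (369, 171, 8, 16)
diff (359, 166, 6, 15)
diff (256, 150, 49, 24)
diff (230, 149, 24, 24)
[[10 11 12 15 16 18 18 20 20 20 19 19 19 20 18 19 19 19 18 19 19 10  9]
 [16 18 19 19 18 20 19 19 19 20 19 19 19 18 18 19 18 18 17 20 20 12 10]
 [18 18 18 19 18 20 19 18 18 19 17 19 15 16 20 22 22 22 18 19 20 17 10]
 [20 19 20 19 19 20 19 17 15 17 20 22 22 23 23 23 23 23 19 18 20 17 10]
 [20 18 18 14 16 18 20 21 22 23 23 23 23 23 23 23 23 23 20 18 19 18  9]
 [14 13 21 21 22 22 23 23 23 23 23 23 23 23 23 23 23 23 21 18 18 17 11]
 [10 10 22 23 23 23 23 23 23 23 23 23 23 23 23 23 23
[... 297 characters left out ...]
 19 19 18]
 [11 13 14 19 23 23 23 23 23 23 23 23 23 23 23 23 23 23 23 22 19 19 20]
 [15 16 16 18 23 23 23 23 23 23 23 23 23 23 23 23 23 23 23 23 20 19 20]
 [16 16 15 15 23 23 23 23 23 23 23 23 23 23 23 23 23 23 23 23 20 19 19]
 [16 12 10 11 22 23 23 23 23 23 23 23 23 23 23 23 22 20 17 19 19 19 19]
 [19 16 10 10 21 23 23 23 23 23 23 23 22 17 17 16 20 21 20 19 20 20 19]
 [17 19 11 10 19 23 23 23 20 16 17 17 21 21 20 19 20 19 19 19 17 14 11]
 [19 19 10 10 14 18 18 19 20 21 20 19 19 19 20 18 16 14 12 10  9  9  9]
 [19 18 16 17 18 21 20 19 19 19 18 19 17 14 12 10 10 10 10 10 10 10 10]
 [19 17 19 20 19 19 18 17 14 13 12 10 10 10 10 10 10 10 10 10 10 10 10]]
[255.43918708 326.12169265 298.31714977]
```

```bash
python3 -c "
from workcell import env
print(env.job_done())"
```

```text
the job is handed in; nothing more can be done
None
```

The job is handed in with no verdict returned. By the top camera, three waffles lie flat in the platter, the server is on the slab, the sugar lumps (four by their shadows) are in the bowl, and the empty dish is back on its mat. The camera shows no movement of the teacup or shaker.

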